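# Vent the dry box and pack the sample jars

### The arm

A 6-joint arm with a two-finger parallel gripper is mounted at the origin on the work surface. World frame = base frame: x ahead of the robot, y to its left, z up, the work surface at z = 0. Lengths are in m, angles in rad, forces in N, time in s.
With the tool pointing down it reaches from about 0.25 to 0.725 m from the base axis. Payload 4 kg.
Tool frame: the origin (TCP) lies midway between the tips of the shut fingers; the grasp point (between the pads) lies bot.pinch_z behind it (bot.pinch_z is the distance from the TCP to the grasp point, in m); z points along the fingers, y is the direction in which the jaws open and shut (so a half turn about z gives the same grasp; the last joint's range is limited). The gripper opens to 85 mm and grips with 20 to 120 N. Pads are 22 mm wide; open, the fingers measure 114 mm over their backs; the gripper's body (76 mm by 85 mm) begins 54 mm behind the grasp point. The pads swing forward as they close: fully open they stand 13 mm farther back than shut.
Start: joints at [-1.245, 0.241, 0.005, 1.335, 0, 1.571], TCP at [0.16, -0.474, 0.231] pointing down, gripper open.
Joint ranges: [-2.72, 2.72], [-1.05, 1.87], [-1.09, 1.28], [-1.99, 2.15], [-1.42, 1.44], [-3.14, 3.14]. Speed limits (rad/s): [2.79, 2.79, 3.14, 3.14, 3.14, 3.14].

### API

Orientations are given as a unit quaternion [x, y, z, w].
In Python, from workcell import bot gives the robot as it stands. The module is installed in compiled form; this text tells all that it offers.
- The arm moves only by the tool move_arm, never from a script. Its argument "series" is a list that holds one entry, the list of rows, each a list of 7 numbers: the shift along the world's x, y, z in cm, then the turn, a rotation vector about the world's x, y, z in degrees, then the opening, from 0 (shut) to 1 (fully open). A call has exactly 5 rows; each row shifts and turns the pose as measured when the row begins; what a row does not reach is not made up. A row lasts 1/10 s, in which the tool goes at most 50 mm and 8.59 degrees, less where a joint would pass 70% of its speed; a pose out of reach is approached as far as the arm can. A call with a gripper value outside its range is refused whole. The fingers move at their own pace and stop on an object; the grip force is fixed at half the most. Time passes only in rows, so rows that do not move let the fingers close, or fill a call up. It gives the time, the measured TCP pose, the force and the opening at its end, in the units of the state.
- bot.get_obs(): the state, without advancing time (a new reading comes with each control period).
- bot.camera(name): name is "side" or "top" or "wrist"; returns (picture, depth): 400x640x3 uint8, red, green, blue; 400x640 float32, m along the optical axis (not along the pixel's ray), 0 where there is no reading.
- bot.camera_info(name): a dict with "vfov" (degrees; the focal length in pixels is half the picture's height over the tangent of half this angle, whatever the lens; pixels are square), "cx", "cy" (the principal point, pixels), "cam_to_world" (4x4, takes a point from camera to world coordinates); the wrist camera has in their place "tool_from_camera" (4x4, takes a point from camera to tool coordinates, whose origin is the TCP and whose axes are the flange's). Camera axes: x right, y down, z forward; pixel columns grow to the right and rows downward; lengths in m; the calibration is good to about 2 mm. A picture is of the moment at which its call begins: read the wrist's pose just before it. camera_info takes no time and is no camera call.
- bot.job_done(): hands the job in, once; it reports no verdict.
Trained networks look in the newest picture that a camera, given by its name, has taken for a name from the list of things; names that differ only in an ending like _2 or _b are one class to them, and where a whole thing is asked for, a point or a joint stands for the part that bears it (a point fixed in the world has none). Each returns a list of dicts, best first, with "confidence" (0 to 1); they miss things now and then, are a little off and sometimes report something else, mostly with a low value. They report only what shows in the picture. A call takes as long as a camera call. They do not tell look-alikes from the thing itself.
- bot.find_in(camera, target): "at" ([x, y, z] in m, in world coordinates, good to about 4 mm: the middle of the surface that is visible of it).
The state is a dict: "clock": time; "joint_pos": joint angles; "joint_vel": joint speeds; "tau": joint torques, N m; "eef_pos": TCP position; "tool_rot": TCP orientation; "ft_force": force on the tool from outside, world axes, zero at the start; "ft_torque": the same for the moment, N m; "grip_width": finger opening in m.
Only numpy, scipy, OpenCV 4.12 (cv2) and the standard library are available. Lean on these libraries where they do the work, as an engineer would, in place of code of your own. Each camera call takes 0.05 s, during which the arm holds its last target.

### The job

Open the dry box and pack its sample jars for shipping: loosen the tight rubber bung behind the lid by rocking it clearly left, right, left and right again while it is still in its port, pull it straight out and leave it in the steel tray, then slide the clear lid all the way back. Stand every jar from the box upright on the floor of the cardboard carton, then close the carton flat: first the two short end flaps (left and right), then the two long flaps (near and far). Leave the beaker and the amber bottle where they are.

Things in the scene. Friction and masses are not known exactly. Their poses are not given: they have to be found in the camera images.
- drybox: Fixed white box 270 (x) by 242 (y) by 75 mm high, side rails to 84 mm. Origin: centre of underside; x away from the robot (yaw within 0.15 rad), y left. Front: open chamber, inside 125 by 220 mm, centre at x = -69 mm, floor 5 mm up; a foam lining 30 mm high, 10 mm thick narrows its foot all round. Rear: solid deck 75 mm high with the bung's port at x = +45 mm, y = 0.
- port (a point): Centre of the mouth of the bung's port on the dry box's deck, 75 mm above the bench; axes as the dry box. Four sprung rubber lips just under it grip the stem and yield sideways, so that the bung can be rocked about 0.2 rad either way. A straight pull takes about 20 N, less while it is rocked.
- bung: Black rubber bung: stem 20 mm across, 24 mm long, under a round head 31 mm across, 34 mm tall (45 g). Origin: centre of the stem's lower end; z up through the head. Starts pressed home, head on the deck, blocking the lid. Rocked means: its top leans 4 mm or more to the left (+y of the dry box), then to the right, and so on, of the port's centre, the stem still in the port.
- bung_mid (a point): A point on the bung's axis, 34 mm above its origin (10 mm above the underside of the head).
- bung_top (a point): Centre of the top of the bung's head, 58 mm above its origin.
- lid (a joint): Clear plastic sliding lid of the chamber, m along the dry box's x: 0 = shut, 0.130 = pushed all the way back over the deck. Rubs with about 2 N. 134 mm (x) by 228 mm (y), 6 mm thick, its underside 75.5 mm above the bench.
- lid_handle (a point): Centre of the top of the lid's upright grey handle, a bar 12 mm thick (x) by 70 mm long (y) by 28 mm tall standing on the lid, top about 110 mm above the bench; it moves with the lid. Axes as the dry box.
- carton: Brown shipping carton, fixed to the bench, outside 128 mm (x) by 200 mm (y) by 80 mm high, walls and floor 4 mm. Origin: centre of its underside; x points away from the robot (yaw within about 0.15 rad). It stands on the other side of the tray from the dry box; which is left and which right varies.
- flap_left (a joint): Carton flap, 3 mm thick; angle in rad: 0 = flat over the carton, 1.57 = upright, more = leaning outwards (limit 2.3). Starts at 1.7 to 2.1 and stays where it is left (under 1 N moves it). Short end flap on the carton's +y rim, 60 mm long, 120 mm wide.
- flap_right (a joint): Carton flap, 3 mm thick; angle in rad: 0 = flat over the carton, 1.57 = upright, more = leaning outwards (limit 2.3). Starts at 1.7 to 2.1 and stays where it is left (under 1 N moves it). Short end flap on the carton's -y rim, 60 mm long, 120 mm wide.
- flap_near (a joint): Carton flap, 3 mm thick; angle in rad: 0 = flat over the carton, 1.57 = upright, more = leaning outwards (limit 2.3). Starts at 1.7 to 2.1 and stays where it is left (under 1 N moves it). Long flap on the carton's -x rim (nearest the robot), 63 mm long, 200 mm wide.
- flap_far (a joint): Carton flap, 3 mm thick; angle in rad: 0 = flat over the carton, 1.57 = upright, more = leaning outwards (limit 2.3). Starts at 1.7 to 2.1 and stays where it is left (under 1 N moves it). Long flap on the carton's +x rim, 63 mm long, 200 mm wide.
- flap_left_edge (a point): Middle of the free edge of the left flap. Its hinge line is at y = +100 mm, 80 mm up in the carton's frame.
- flap_right_edge (a point): Middle of the free edge of the right flap. Its hinge line is at y = -100 mm, 80 mm up in the carton's frame.
- flap_near_edge (a point): Middle of the free edge of the near flap. Its hinge line is at x = -64 mm, 84 mm up in the carton's frame.
- flap_far_edge (a point): Middle of the free edge of the far flap. Its hinge line is at x = +64 mm, 84 mm up in the carton's frame.
- jar0: Squat white sample jar with an aluminium lid and an upright aluminium knob: body 44 mm across and 40 mm tall, knob 16 mm across and 24 mm tall on top (64 mm in all), about 90 g, stands in the dry box's chamber. Origin: centre of its underside, z up. Two to four jars are present; None if absent.
- jar1: Squat white sample jar with an aluminium lid and an upright aluminium knob: body 44 mm across and 40 mm tall, knob 16 mm across and 24 mm tall on top (64 mm in all), about 90 g, stands in the dry box's chamber. Origin: centre of its underside, z up. Two to four jars are present; None if absent.
- jar2: Squat white sample jar with an aluminium lid and an upright aluminium knob: body 44 mm across and 40 mm tall, knob 16 mm across and 24 mm tall on top (64 mm in all), about 90 g, stands in the dry box's chamber. Origin: centre of its underside, z up. Two to four jars are present; None if absent.
- jar3: Squat white sample jar with an aluminium lid and an upright aluminium knob: body 44 mm across and 40 mm tall, knob 16 mm across and 24 mm tall on top (64 mm in all), about 90 g, stands in the dry box's chamber. Origin: centre of its underside, z up. Two to four jars are present; None if absent.
- tray: Shallow steel tray for the bung, fixed to the bench between dry box and carton: 120 mm (x) by 110 mm (y), walls 16 mm high, floor and walls 3 mm. Origin: centre of its underside.
- beaker: Bystander: empty glass beaker, 68 mm across, 85 mm tall. Origin: centre of its underside.
- reagent: Bystander: amber bottle, 60 mm across, 120 mm tall. Origin: centre of its underside.
Mind the look-alikes: they are no part of the job. Of the things shaped like the bung, the black one is meant.

How it is judged:
On the way, in this order (a step that is already met when the one before it is completed fails the run):
1. the bung, still in its port, is rocked to the left (y of bung_top in the frame of port above 0.0035 m and z of bung in the frame of port below -0.004 m), for 0.04 s.
2. the bung, still in its port, is rocked to the right (y of bung_top in the frame of port below -0.0035 m and z of bung in the frame of port below -0.004 m), for 0.04 s.
3. the bung, still in its port, is rocked again to the left (all of step 1), for 0.04 s.
4. the bung, still in its port, is rocked again to the right (all of step 2), for 0.04 s.
5. the bung is out and left in the tray (x of bung_mid in the frame of tray between -0.06 and 0.06 m and y of bung_mid in the frame of tray between -0.055 and 0.055 m and z of bung_mid in the frame of tray below 0.05 m and contact force between bung and the fingers below 0.05 N and linear speed of bung below 0.05 m/s), for 0.2 s.
6. the lid is slid all the way back (value of joint lid above 0.115 m), for 0.2 s.
7. every jar stands in the carton, the flaps still open (x of jar0 in the frame of carton between -0.055 and 0.055 m and y of jar0 in the frame of carton between -0.09 and 0.09 m and z of each of jar0, jar1, jar2, jar3 in the frame of carton below 0.012 m and angle between each of jar0, jar1, jar2, jar3's own z axis and vertical below 0.2 rad and x of jar1 in the frame of carton between -0.055 and 0.055 m and y of jar1 in the frame of carton between -0.09 and 0.09 m and x of jar2 in the frame of carton between -0.055 and 0.055 m and y of jar2 in the frame of carton between -0.09 and 0.09 m and x of jar3 in the frame of carton between -0.055 and 0.055 m and y of jar3 in the frame of carton between -0.09 and 0.09 m and linear speed of each of jar0, jar1, jar2, jar3 below 0.05 m/s and contact force between each of jar0, jar1, jar2, jar3 and the fingers below 0.05 N and value of joint each of flap_left, flap_right, flap_near, flap_far above 0.8 rad), for 0.2 s.
8. both end flaps are down, the long flaps still open (value of joint each of flap_left, flap_right below 0.12 rad and value of joint each of flap_near, flap_far above 0.5 rad), for 0.2 s.
9. the long flaps are down too (value of joint each of flap_left, flap_right, flap_near, flap_far below 0.12 rad), for 0.2 s.
At the end, for the whole second after the job is handed in: The bung lies released in the tray (its middle within the tray's outline), the lid is back by 115 mm or more, every jar that was present stands upright (within 0.2 rad) on the carton's floor, and all four flaps are within 0.12 rad of flat (all of step 5 and all of step 9 and value of joint lid above 0.115 m and x of jar0 in the frame of carton between -0.055 and 0.055 m and y of jar0 in the frame of carton between -0.09 and 0.09 m and z of each of jar0, jar1, jar2, jar3 in the frame of carton below 0.012 m and angle between each of jar0, jar1, jar2, jar3's own z axis and vertical below 0.2 rad and x of jar1 in the frame of carton between -0.055 and 0.055 m and y of jar1 in the frame of carton between -0.09 and 0.09 m and x of jar2 in the frame of carton between -0.055 and 0.055 m and y of jar2 in the frame of carton between -0.09 and 0.09 m and x of jar3 in the frame of carton between -0.055 and 0.055 m and y of jar3 in the frame of carton between -0.09 and 0.09 m and linear speed of each of jar0, jar1, jar2, jar3 below 0.05 m/s); the robot touches nothing.
It fails at once if the beaker is moved by more than 30 mm (distance of beaker from where it was at the start of the episode above 0.03 m).
It fails at once if the amber bottle is moved by more than 30 mm (distance of reagent from where it was at the start of the episode above 0.03 m).
Of jar0, jar1, jar2, jar3 only 2 to 4 are there at a start; the rules pass over those that are not, and their reading is None.
At some moment in a run one of jar0, jar1, jar2, jar3 may be knocked a few centimetres aside while the robot is not near it.
It also fails if it takes over 208 s, if anything falls off the work surface, if the arm or the gripper's body presses on something with over 40 N, if the wrist force passes 120 N, or if a joint passes its speed limit or range.

## Working session

There is one attempt and no reset: what is moved stays moved. The work goes in short steps, Python scripts to look and compute and a tool call to move; the robot and the scene stay as the last step left them, time stands still between calls to the robot, and variables do not carry over. Pictures are saved under pics/ and viewed, and the job is handed in when it is done.

Besides the shell and the picture viewer there is one more tool, called after "Request:" as name([rows], argument=value, ...), one row to a line, values as JSON. move_arm: Moves the arm, as the interface text tells. Its arguments: {"type":"object","properties":{"series":{"type":"array","items":{"type":"array","items":{"type":"array","items":{"type":"number"}}}}},"required":["series"]}

```bash
mkdir -p pics; ls; python3 - <<'E'
from workcell import bot
import cv2,numpy as np
print(bot.get_obs(), bot.pinch_z)
for n in ["side","top","wrist"]:
    p,d=bot.camera(n)
    cv2.imwrite(f"pics/a_{n}.png",p[:,:,::-1])
    np.save(f"pics/a_{n}_d.npy",d)
    print(n,bot.camera_info(n))
E
```

```text
pics
{'clock': 0.0, 'joint_pos': array([-1.24500903e+00,  2.41427835e-01,  3.69063357e-03,  1.33520224e+00,
       -1.05991358e-05,  1.57080349e+00]), 'joint_vel': array([-0.00047035,  0.00122249, -0.00128616, -0.00104374,  0.00256543,
        0.00047103]), 'tau': array([ 2.74388885e-04, -3.72321939e+01,  2.52405274e+01,  1.68928021e-02,
        4.82685550e-05, -1.50803029e-06]), 'eef_pos': array([ 0.15981632, -0.47308479,  0.23039273]), 'tool_rot': array([ 9.86762153e-01,  1.62170604e-01, -1.79011882e-04, -1.05651034e-03]), 'ft_force': array([-0.5956344 ,  0.11154825,  0.09695241]), 'ft_torque': array([-0.04178374,  0.00606577, -0.0037889 ]), 'grip_width': 0.08563643714992596} 0.0187
side {'vfov': 43.862454629115106, 'cx': 316.2440910327307, 'cy': 196.79807298478414, 'cam_to_world': array([[-0.99005141, -0.090552  ,  0.10769652,  0.43294937],
       [-0.14052118,  0.67554241, -0.72380678,  0.919784  ],
       [-0.00721141, -0.73173956, -0.68154619,  0.91684111],
       [ 0.        ,  0.        ,  0.        ,  1.        ]])}
top {'vfov': 49.56739823580624, 'cx': 321.1475066291023, 'cy': 198.12460516604244, 'cam_to_world': array([[-0.02290923, -0.99123641,  0.1300982 ,  0.43049571],
       [-0.99973074,  0.02223388, -0.00664136,  0.02677988],
       [ 0.00369057, -0.13021532, -0.99147887,  1.28462801],
       [ 0.        ,  0.        ,  0.        ,  1.        ]])}
wrist {'vfov': 59.37084194814314, 'cx': 324.7110150713427, 'cy': 200.7660396313538, 'tool_from_camera': array([[-2.70561796e-04, -9.52333553e-01, -3.05058568e-01,
         7.88532914e-02],
       [ 9.99999862e-01, -1.20064388e-04, -5.12099739e-04,
         2.43233390e-04],
       [ 4.51063094e-04, -3.05058664e-01,  9.52333454e-01,
        -1.42172434e-01],
       [ 0.00000000e+00,  0.00000000e+00,  0.00000000e+00,
         1.00000000e+00]])}
```

View pics/a_top.png

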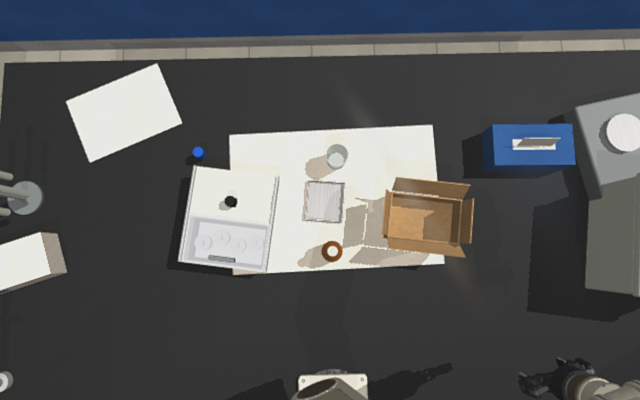

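View pics/a_side.png

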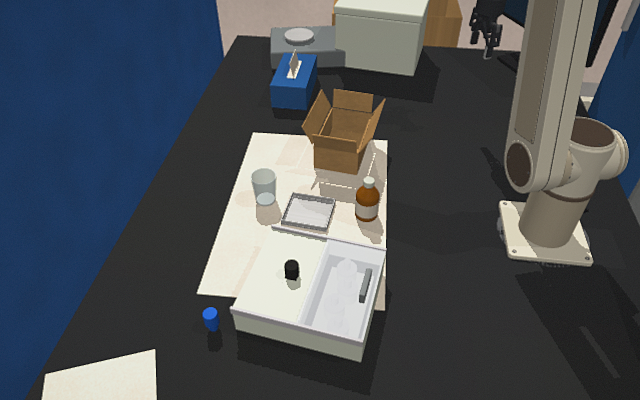

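View pics/a_wrist.png

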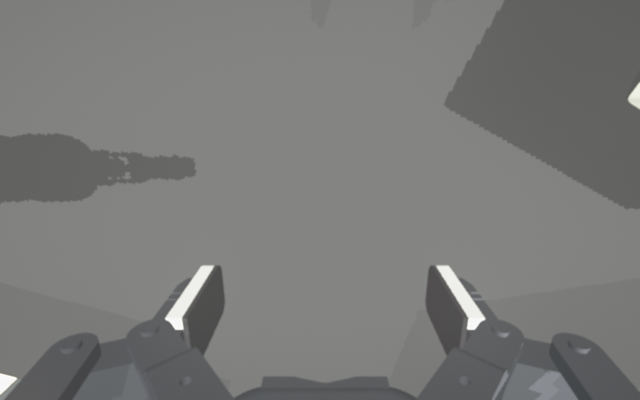

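The top picture shows the dry box at left with the black bung at (231,202). A blue look-alike stands at (198,153), off the box. The tray is at (324,202), the carton at (430,220), the beaker at (337,157) and the bottle at (332,251). The black object in the port on the deck is the bung that is meant. Next I'll take an enlarged crop and measure.

```bash
cat > h.py <<'E'
from workcell import bot
import cv2,numpy as np
from scipy.spatial.transform import Rotation as R
def cam(n,name=None):
    o=bot.get_obs(); p,d=bot.camera(n)
    if name: cv2.imwrite(f"pics/{name}.png",p[:,:,::-1])
    i=bot.camera_info(n)
    if n=="wrist":
        T=np.eye(4);T[:3,:3]=R.from_quat(o["tool_rot"]).as_matrix();T[:3,3]=o["eef_pos"];T=T@i["tool_from_camera"]
    else: T=i["cam_to_world"]
    return p,d,dict(T=T,f=200/np.tan(np.radians(i["vfov"]/2)),cx=i["cx"],cy=i["cy"])
def unp(u,v,z,c):
    u=np.asarray(u,float);v=np.asarray(v,float)
    P=np.stack([(u-c["cx"])/c["f"]*z,(v-c["cy"])/c["f"]*z,z*np.ones_like(u)],-1)
    return P@c["T"][:3,:3].T+c["T"][:3,3]
def cloud(d,c):
    v,u=np.mgrid[:400,:640]
    return unp(u,v,d,c)
def atz(u,v,z,c):
    r=unp(u,v,1.0,c)-c["T"][:3,3]; o=c["T"][:3,3]
    return o+r*(z-o[2])/r[2]
def proj(P,c):
    q=(np.asarray(P)-c["T"][:3,3])@c["T"][:3,:3]
    return q[...,0]/q[...,2]*c["f"]+c["cx"],q[...,1]/q[...,2]*c["f"]+c["cy"]
def crop(p,x0,y0,x1,y1,name,s=4):
    cv2.imwrite(f"pics/{name}.png",cv2.resize(p[y0:y1,x0:x1,::-1],None,fx=s,fy=s,interpolation=cv2.INTER_CUBIC))
def st():
    o=bot.get_obs();print("t%.1f"%o["clock"],"tcp",o["eef_pos"].round(4),"rv",np.degrees((R.from_quat(o["tool_rot"])).as_euler("zyx")).round(1),"F",o["ft_force"].round(1),"w",round(o["grip_width"],4),"q",o["joint_pos"].round(2))
    return o
E
python3 - <<'E'
from h import *
p,d,c=cam("top"); crop(p,170,150,290,280,"top_box",5); crop(p,290,130,490,280,"top_carton",4)
for t in ["drybox","bung","lid","lid_handle","carton","flap_left","flap_right","flap_near","flap_far","flap_left_edge","jar0","tray","beaker","reagent"]:
    for cm in ["top"]:
        print(t,cm,[(np.round(x["at"],3).tolist(),round(x["confidence"],2)) for x in bot.find_in(cm,t)][:6])
P=cloud(d,c)
for u,v in [(231,201),(230,180),(250,185),(222,259),(324,202),(324,180)]: print(u,v,P[v,u].round(3))
E
```

```text
drybox top []
bung top []
lid top [([0.471, 0.287, 0.083], 0.72)]
lid_handle top [([0.47, 0.286, 0.082], 0.65)]
carton top [([0.532, -0.282, 0.079], 0.83)]
flap_left top [([0.542, -0.157, 0.116], 0.53)]
flap_right top [([0.513, -0.37, 0.113], 0.72)]
flap_near top [([0.446, -0.258, 0.111], 0.58)]
flap_far top [([0.607, -0.275, 0.115], 0.68), ([0.473, 0.284, 0.083], 0.39)]
flap_left_edge top [([0.543, -0.153, 0.116], 0.65)]
jar0 top []
tray top [([0.593, 0.008, 0.007], 0.69)]
beaker top [([0.724, -0.029, 0.032], 0.86)]
reagent top [([0.439, -0.002, 0.085], 0.85), ([0.6, -0.276, 0.12], 0.56)]
231 201 [0.582 0.265 0.109]
230 180 [0.646 0.275 0.078]
250 185 [0.631 0.219 0.074]
222 259 [0.43  0.027 1.285]
324 202 [0.587 0.01  0.002]
324 180 [0.653 0.008 0.002]
```

View pics/top_box.png

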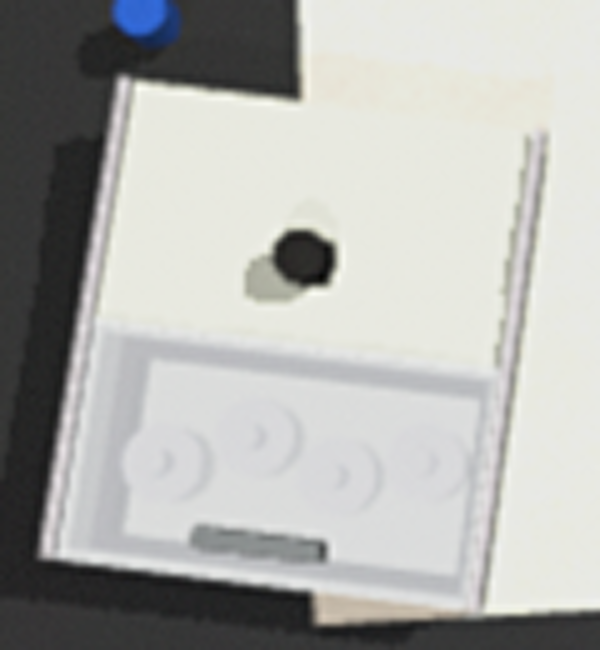

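View pics/top_carton.png

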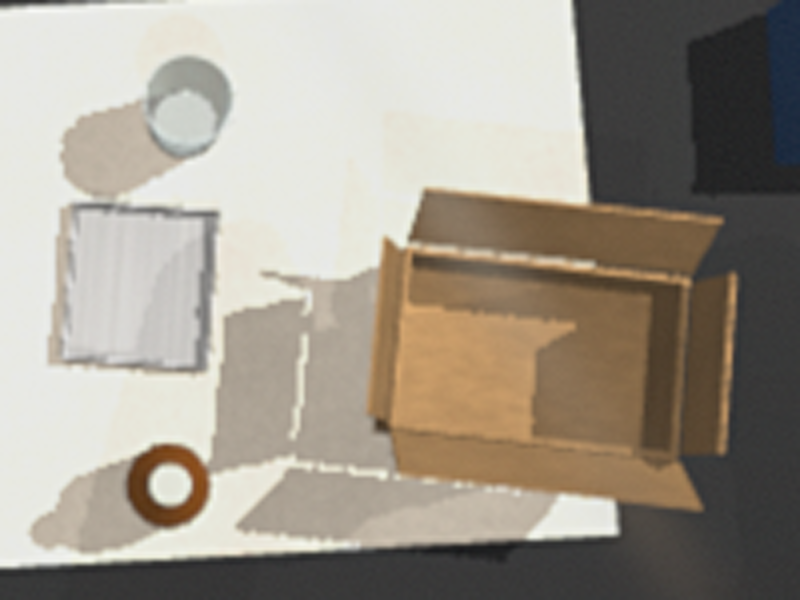

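The crop confirms it: the black bung is in the deck port at (231,202), and the blue cylinder is on the bench outside the box. Four jars show through the lid. Now I'll fit the frames.

```bash
python3 - <<'E'
from h import *
i=bot.camera_info("top");c=dict(T=i["cam_to_world"],f=200/np.tan(np.radians(i["vfov"]/2)),cx=i["cx"],cy=i["cy"])
def fit(px,z,model):
    W=np.array([atz(u,v,zz,c) for (u,v),zz in zip(px,z)])[:,:2]; M=np.array(model)
    mw,mm=W.mean(0),M.mean(0); A=(M-mm).T@(W-mw); yaw=np.arctan2(A[0,1]-A[1,0],A[0,0]+A[1,1])
    r=np.array([[np.cos(yaw),-np.sin(yaw)],[np.sin(yaw),np.cos(yaw)]]); t=mw-r@mm
    print("yaw",yaw.round(4),"org",t.round(4),"res",(W-(M@r.T+t)).round(4).tolist())
    return yaw,t,r
px=np.array([(122,77),(40,558),(480,610),(545,132)])/5+[170,150]
y,t,r=fit(px,[.084]*4,[(.135,.121),(-.135,.121),(-.135,-.121),(.135,-.121)])
print("port",r@[.045,0]+t, "chamber c",r@[-.069,0]+t)
print("bung from px",atz(231,201,.109,c))
for q in [(165,463),(262,438),(343,477),(432,462)]:
    u,v=np.array(q)/5+[170,150]; w=atz(u,v,.069,c)[:2]; print("jar",w.round(3),(r.T@(w-t)).round(3))
u,v=np.array((258,533))/5+[170,150]; w=atz(u,v,.11,c)[:2]; print("handle",w.round(3),(r.T@(w-t)).round(3))
px=np.array([(408,248),(690,278),(390,432),(683,457)])/4+[290,130]
fit(px,[.082]*4,[(.064,.1),(.064,-.1),(-.064,.1),(-.064,-.1)])
px=np.array([(75,204),(218,210),(62,360),(207,370)])/4+[290,130]
fit(px,[.016]*4,[(.06,.055),(.06,-.055),(-.06,.055),(-.06,-.055)])
E
```

```text
yaw -0.1468 org [0.5377 0.2747] res [[0.0002, -0.0006], [-0.0004, 0.0007], [0.0014, -0.0007], [-0.0012, 0.0006]]
port [0.58220695 0.26810838] chamber c [0.46943385 0.28478855]
bung from px [0.58235844 0.26538854 0.109     ]
jar [0.472 0.351] [-0.076  0.066]
jar [0.485 0.297] [-0.055  0.014]
jar [0.462 0.252] [-0.071 -0.034]
jar [0.469 0.202] [-0.057 -0.082]
handle [0.432 0.29 ] [-0.106 -0.001]
yaw -0.1197 org [ 0.5252 -0.2711] res [[0.0005, -0.0011], [-0.0012, 0.0008], [-0.0007, 0.0018], [0.0014, -0.0015]]
yaw -0.0898 org [0.587  0.0068] res [[-0.0026, -0.0022], [0.0003, 0.0013], [0.0011, -0.0012], [0.0012, 0.0022]]
```

Frames: the box is at (0.538, 0.275) with yaw −0.147, the carton at (0.525, −0.271) with yaw −0.12, and the tray at (0.587, 0.007). Residuals are about 2 mm or less. Moving to above the bung.

Request:
move_arm([
  [[2.3,4.3,0,0,0,-2,1],[2.3,4.3,0,0,0,-2,1],[2.3,4.3,0,0,0,-2,1],[2.3,4.3,0,0,0,-2,1],[2.3,4.3,0,0,0,-2,1]],
])

```text
clock: 1.4
eef_pos: [0.2754, -0.2577, 0.2303]
tool_rot: [0.998, 0.065, 0.001, 0.001]
ft_force: [0.4, 0.4, 0.4]
grip_width: 0.0854
```

Request:
move_arm([
  [[2.3,4.3,0,0,0,-2,1],[2.3,4.3,0,0,0,-2,1],[2.3,4.3,0,0,0,-2,1],[2.3,4.3,0,0,0,-2,1],[2.3,4.3,0,0,0,-2,1]],
])

```text
clock: 1.9
eef_pos: [0.3921, -0.0361, 0.2322]
tool_rot: [1.0, -0.027, 0.004, 0.003]
ft_force: [1.7, -0.9, 0.3]
grip_width: 0.0853
```

Request:
move_arm([
  [[2.3,4.3,0,0,0,-2,1],[2.3,4.3,0,0,0,-2,1],[2.3,4.3,0,0,0,-2,1],[2.3,4.3,0,0,0,-2,1],[2.3,4.3,0,0,0,-2,1]],
])

```text
clock: 2.4
eef_pos: [0.5029, 0.0304, 0.2334]
tool_rot: [0.998, -0.006, 0.004, -0.061]
ft_force: [0.5, -0.5, -0.0]
grip_width: 0.0851
```

```bash
python3 -c "
from h import *
o=st();print(o['joint_vel'].round(2),R.from_quat(o['tool_rot']).as_matrix().round(3))"
```

```text
t2.4 tcp [0.5029 0.0304 0.2334] rv [   0.6    0.5 -173.1] F [ 0.5 -0.5 -0. ] w 0.0851 q [-0.01  0.24  0.    1.33  0.12  3.14]
[0.11 0.47 0.58 0.12 0.26 0.  ] [[ 1.    -0.011  0.009]
 [-0.012 -0.993  0.121]
 [ 0.008 -0.121 -0.993]]
```

Joint 6 hit its limit, so I'll use the half-turned equivalent grasp (yaw 171.6°).

Request:
move_arm([
  [[0.5,2,0,-3.5,0,7,1],[0.5,3,0,-3.4,0,7.5,1],[0.5,3,0,0,0,8.5,1],[0.5,3,0,0,0,8.5,1],[0.5,3,0,0,0,8.5,1]],
])

```text
clock: 2.9
eef_pos: [0.5319, 0.1722, 0.2322]
tool_rot: [0.94, 0.341, -0.002, 0.003]
ft_force: [0.2, -0.2, -0.5]
grip_width: 0.0851
```

Request:
move_arm([
  [[0.5,3,0,0,0,8.5,1],[0.5,3,0,0,0,8.5,1],[0.5,2,0,0,0,8.5,1],[0.5,1,0,0,0,8.5,1],[0.5,0,0,0,0,8.5,1]],
])

```text
clock: 3.4
eef_pos: [0.5568, 0.2713, 0.2309]
tool_rot: [0.749, 0.663, -0.001, 0.003]
ft_force: [-0.1, -0.2, 0.4]
grip_width: 0.0857
```

Request:
move_arm([
  [[0.5,0,0,0,0,8.5,1],[0.5,0,0,0,0,8.5,1],[0.5,0,0,0,0,8.5,1],[0,0,0,0,0,8.5,1],[0,0,0,0,0,8.5,1]],
])

```text
clock: 3.9
eef_pos: [0.5726, 0.273, 0.2292]
tool_rot: [0.455, 0.89, -0.001, 0.003]
ft_force: [-0.5, -0.5, -0.6]
grip_width: 0.0857
```

```bash
python3 -c "
from h import *
o=st();print(R.from_quat(o['tool_rot']).as_matrix().round(3))"
```

```text
t3.9 tcp [0.5726 0.273  0.2292] rv [-125.8    0.2  179.8] F [-0.5 -0.5 -0.6] w 0.0857 q [ 0.45  0.52  0.41  1.46 -0.01  1.39]
[[-0.585  0.811  0.004]
 [ 0.811  0.585 -0.004]
 [-0.006  0.001 -1.   ]]
```

Request:
move_arm([
  [[0,0,0,0,0,8.5,1],[0,0,0,0,0,8.5,1],[0,0,0,0,0,8.5,1],[0,0,0,0,0,8.5,1],[0.5,-0.3,0,0,0,8.5,1]],
])

```text
clock: 4.4
eef_pos: [0.5772, 0.2703, 0.2282]
tool_rot: [0.097, 0.995, -0.0, 0.002]
ft_force: [-0.2, 0.1, -0.3]
grip_width: 0.0853
```

```bash
python3 -c "
from h import *
o=st();print(R.from_quat(o['tool_rot']).as_matrix().round(3))
p,d,c=cam('wrist','w1')
"
```

```text
t4.4 tcp [0.5772 0.2703 0.2282] rv [-168.9    0.2  179.9] F [-0.2  0.1 -0.3] w 0.0853 q [ 0.44  0.52  0.41  1.46 -0.    0.63]
[[-0.981  0.193  0.004]
 [ 0.193  0.981 -0.001]
 [-0.004 -0.    -1.   ]]
```

View pics/w1.png

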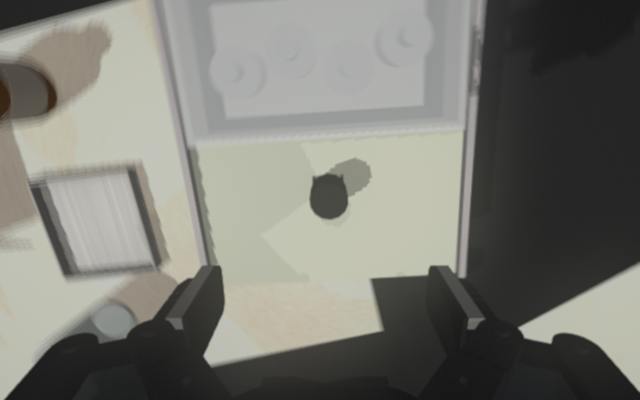

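```bash
python3 - <<'E'
from h import *
p,d,c=cam('wrist')
P=cloud(d,c)
m=(p.max(2)<90)&(d>0); m[:160]=0;m[240:]=0;m[:,:290]=0;m[:,365:]=0
for lo,hi in [(.1,.12),(.07,.1)]:
    k=m&(P[...,2]>lo)&(P[...,2]<hi); q=P[k]; print(k.sum(),q.mean(0).round(4) if k.sum() else 0,q.min(0).round(4),q.max(0).round(4))
print(P[260,300],P[150,300])
print(bot.find_in('wrist','bung'))
q=P[m&(P[...,2]>.1)&(P[...,2]<.13)]
from collections import Counter
print(np.histogram(q[:,2],10))
E
```

```text
1120 [0.5829 0.2725 0.1082] [0.5693 0.2581 0.1004] [0.5989 0.2871 0.1105]
193 [0.5722 0.2746 0.0902] [0.5691 0.2596 0.0702] [0.5816 0.2869 0.1   ]
[0.64876859 0.23247096 0.07527979] [0.54777403 0.25440355 0.07499632]
[{'at': [0.5815, 0.275, 0.1091], 'confidence': 0.92}]
(array([ 12,  10,  11,  11,  12,  13,  89, 443, 440,  79]), array([0.1003615 , 0.10137822, 0.10239494, 0.10341166, 0.10442839,
       0.10544511, 0.10646183, 0.10747855, 0.10849527, 0.109512  ,
       0.11052872]))
```

Request:
move_arm([
  [[0.4,0,-2,0,0,2.7,1],[0.2,0,-2,0,0,0,1],[0,0,-2,0,0,0,1],[0,0,-1.5,0,0,0,1],[0,0,0,0,0,0,1]],
])

```text
clock: 5.05
eef_pos: [0.5836, 0.2706, 0.1516]
tool_rot: [0.086, 0.996, 0.001, 0.003]
ft_force: [0.4, 0.2, 0.4]
grip_width: 0.0854
```

```bash
cat > bung.py <<'E'
from h import *
o=st();Rm=R.from_quat(o['tool_rot']).as_matrix();print(Rm.round(3))
p,d,c=cam('wrist','w_b')
P=cloud(d,c)
m=(p.max(2)<90)&(d>0)&(P[...,2]>.1)&(P[...,2]<.12)&(np.hypot(P[...,0]-.583,P[...,1]-.27)<.03)
q=P[m];print(len(q),q.mean(0).round(4),q.min(0).round(4),q.max(0).round(4))
k=q[q[:,2]>.105];(cx,cy),r=cv2.minEnclosingCircle((k[:,:2]*1e4).astype(np.float32));print("circ",cx/1e4,cy/1e4,r/1e4)
print("in tool",(Rm.T@(np.r_[cx/1e4,cy/1e4,.109]-o['eef_pos'])).round(4))
print(bot.find_in('wrist','bung'))
E
python3 bung.py
```

```text
t5.0 tcp [0.5836 0.2706 0.1516] rv [-170.1    0.4 -180. ] F [0.4 0.2 0.4] w 0.0854 q [ 0.44  0.56  0.28  1.28 -0.    0.61]
[[-0.985  0.171  0.006]
 [ 0.171  0.985  0.001]
 [-0.006  0.002 -1.   ]]
2164 [0.5827 0.2725 0.1081] [0.5688 0.2576 0.1   ] [0.5995 0.2874 0.1106]
circ 0.58419453125 0.2718091552734375 0.015457321166992187
in tool [-0.0001  0.0012  0.0426]
[{'at': [0.5772, 0.2725, 0.1091], 'confidence': 0.87}, {'at': [0.5359, 0.2755, 0.0799], 'confidence': 0.2}]
```

View pics/w_b.png

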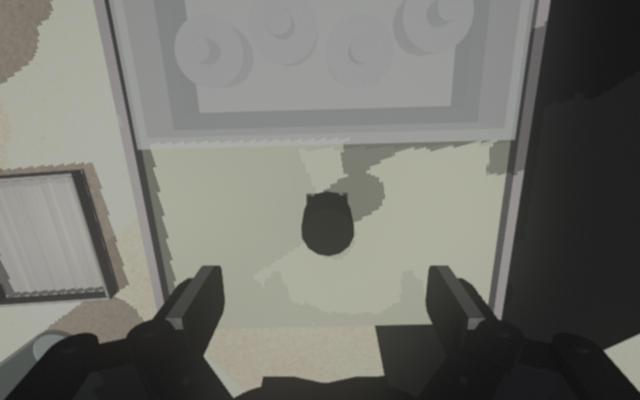

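The bung shows at (327,225), centred between the jaws to about 1 mm, and its radius of 15.5 mm matches. Descending and gripping.

Request:
move_arm([
  [[0,0.1,-2,0,0,0,1],[0,0,-2,0,0,0,1],[0,0,-1.6,0,0,1,1],[0,0,-1.0,0,0,0,1],[0,0,0,0,0,0,0.7]],
])

```text
clock: 5.65
eef_pos: [0.5896, 0.2749, 0.0949]
tool_rot: [0.079, 0.997, 0.006, 0.011]
ft_force: [0.5, -0.5, 0.3]
grip_width: 0.0732
```

Request:
move_arm([
  [[0,0,0,0,0,0,0],[0,0,0,0,0,0,0],[0,0,0,0,0,0,0],[0,0,0,0,0,0,0],[0,0,0,0,0,0,0]],
])

```text
clock: 6.15
eef_pos: [0.5906, 0.2719, 0.0992]
tool_rot: [0.081, 0.997, 0.003, 0.013]
ft_force: [1.0, 0.2, -4.2]
grip_width: 0.0281
```

```bash
python3 bung.py
```

```text
t6.2 tcp [0.5906 0.2719 0.0992] rv [-170.7    1.5 -179.8] F [ 1.   0.2 -4.2] w 0.0281 q [ 0.44  0.59  0.19  1.14 -0.01  0.6 ]
[[-0.986  0.162  0.027]
 [ 0.162  0.987  0.004]
 [-0.026  0.008 -1.   ]]
5158 [0.5828 0.2729 0.1093] [0.569  0.2454 0.1   ] [0.6018 0.2995 0.12  ]
circ 0.584364453125 0.2724593505859375 0.027322982788085936
in tool [ 0.006  -0.0004 -0.0099]
[{'at': [0.5783, 0.2761, 0.1076], 'confidence': 0.76}]
```

View pics/w_b.png

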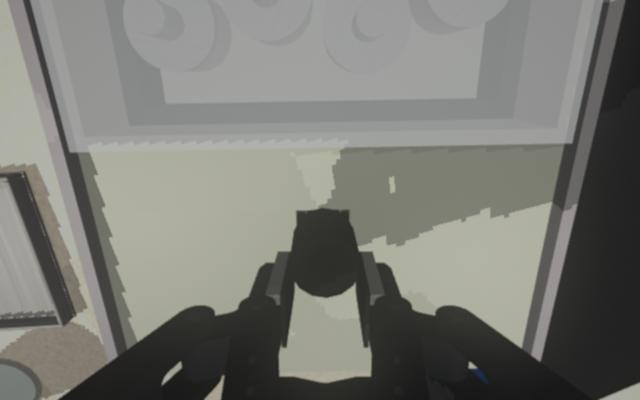

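The grip closed about 6 mm off in x and too high. I'll reopen, correct and regrip.

Request:
move_arm([
  [[0,0,0,0,0,0,0.8],[0,0,0,0,0,0,0.8],[0,0,0,0,0,0,0.8],[-0.3,0,-0.3,0,0.8,0,0.8],[-0.3,0,-0.5,0,0.7,0,0.8]],
])

```text
clock: 6.75
eef_pos: [0.5863, 0.2736, 0.094]
tool_rot: [0.081, 0.997, 0.004, 0.002]
ft_force: [0.1, 0.6, -0.7]
grip_width: 0.0683
```

```bash
python3 bung.py
```

```text
t6.8 tcp [0.5863 0.2736 0.094 ] rv [-170.7    0.3 -179.6] F [ 0.1  0.6 -0.7] w 0.0683 q [0.43 0.61 0.2  1.16 0.   0.6 ]
[[-0.987  0.161  0.005]
 [ 0.161  0.987  0.007]
 [-0.004  0.007 -1.   ]]
3979 [0.5819 0.273  0.1081] [0.5689 0.2404 0.1   ] [0.5984 0.2878 0.1193]
circ 0.58160078125 0.26397275390625 0.02382855987548828
in tool [ 0.0031 -0.0101 -0.0151]
[{'at': [0.5781, 0.2743, 0.1053], 'confidence': 0.73}, {'at': [0.6099, 0.0523, -0.0022], 'confidence': 0.69}, {'at': [0.7293, 0.3635, 0.0483], 'confidence': 0.54}]
```

Request:
move_arm([
  [[-0.2,-0.1,-0.4,0,0,0,0.7],[-0.1,0,-0.4,0,0,0,0.7],[0,0,0,0,0,0,0.7],[0,0,0,0,0,0,0.4],[0,0,0,0,0,0,0]],
])

```text
clock: 7.35
eef_pos: [0.5819, 0.272, 0.0831]
tool_rot: [0.081, 0.997, 0.003, 0.001]
ft_force: [-0.4, 5.0, 4.3]
grip_width: 0.0315
```

Request:
move_arm([
  [[0,0,0,0,0,0,0],[0,0,0,0,0,0,0],[0,0,0,0,0,0,0],[0,0,0,0,0,0,0],[0,0,0,0,0,0,0]],
])

```text
clock: 7.85
eef_pos: [0.5819, 0.2723, 0.0835]
tool_rot: [0.081, 0.997, 0.003, 0.001]
ft_force: [-0.3, 0.8, 0.1]
grip_width: 0.0294
```

```bash
python3 bung.py
```

```text
t7.8 tcp [0.5819 0.2723 0.0835] rv [-1.708e+02  1.000e-01 -1.797e+02] F [-0.3  0.8  0.1] w 0.0294 q [0.44 0.61 0.18 1.13 0.   0.6 ]
[[-0.987  0.161  0.002]
 [ 0.161  0.987  0.006]
 [-0.001  0.006 -1.   ]]
6696 [0.5797 0.2722 0.1087] [0.5673 0.2453 0.1   ] [0.5998 0.2998 0.12  ]
circ 0.57554609375 0.2726601806640625 0.02750794372558594
in tool [ 0.0063 -0.0005 -0.0256]
[{'at': [0.578, 0.2742, 0.1052], 'confidence': 0.73}, {'at': [0.6137, 0.0603, 0.0013], 'confidence': 0.41}]
```

View pics/w_b.png

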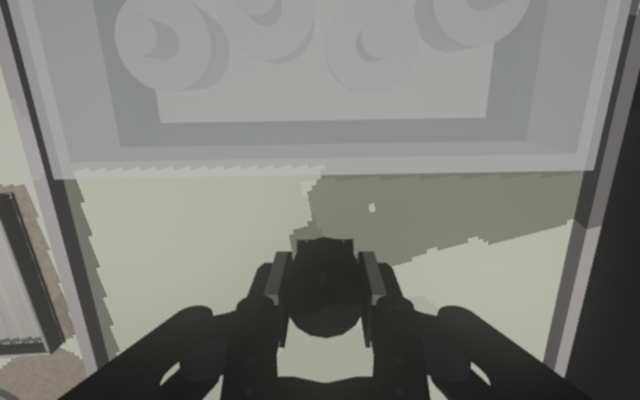

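The bung is gripped squarely, with its head at (322,290). Rocking left.

Request:
move_arm([
  [[0,0.15,0,-4.5,0.7,0,0],[0,0.15,0,-4.5,0.7,0,0],[0,0,0,0,0,0,0],[0,0,0,0,0,0,0],[0,0,0,0,0,0,0]],
])

```text
clock: 8.45
eef_pos: [0.5823, 0.275, 0.0853]
tool_rot: [0.081, 0.994, -0.078, -0.005]
ft_force: [-0.5, 0.1, 1.0]
grip_width: 0.0289
```

```bash
cat > lean.py <<'E'
from h import *
o=st();Rm=R.from_quat(o['tool_rot']).as_matrix()
yb=np.array([.1463,.9892,0]);xb=np.array([.9892,-.1463,0])
a=-Rm[:,2]
print("lean y deg",np.degrees(a@yb).round(2),"lean x",np.degrees(a@xb).round(2))
base=np.array([.5819,.2723,.0835])
print("top shift est", ((o['eef_pos']-base)@yb+.0255*(a@yb)).round(4))
E
python3 lean.py
```

```text
t8.4 tcp [0.5823 0.275  0.0853] rv [-170.8   -1.2  171.1] F [-0.5  0.1  1. ] w 0.0289 q [ 0.5   0.69  0.31  1.29 -0.12  0.67]
lean y deg 8.9 lean x -0.06
top shift est 0.0067
```

Request:
move_arm([
  [[0,-0.15,-0.05,4.5,-0.7,0,0],[0,-0.15,-0.05,4.5,-0.7,0,0],[0,-0.15,0,4.5,-0.7,0,0],[0,-0.15,0,4.5,-0.7,0,0],[0,0,0,0,0,0,0]],
])

```text
clock: 8.95
eef_pos: [0.5817, 0.2684, 0.0857]
tool_rot: [0.081, 0.993, 0.087, 0.009]
ft_force: [-0.1, -0.7, -1.6]
grip_width: 0.0292
```

```bash
python3 lean.py; python3 -c "
from h import *
cam('wrist','wr1')
p,d,c=cam('top'); crop(p,190,160,290,240,'t_r1',6)"
```

```text
t8.9 tcp [0.5817 0.2684 0.0857] rv [-170.8    1.8 -170.1] F [-0.1 -0.7 -1.6] w 0.0292 q [0.36 0.54 0.05 0.99 0.15 0.53]
lean y deg -10.02 lean x -0.32
top shift est -0.0084
```

View pics/wr1.png

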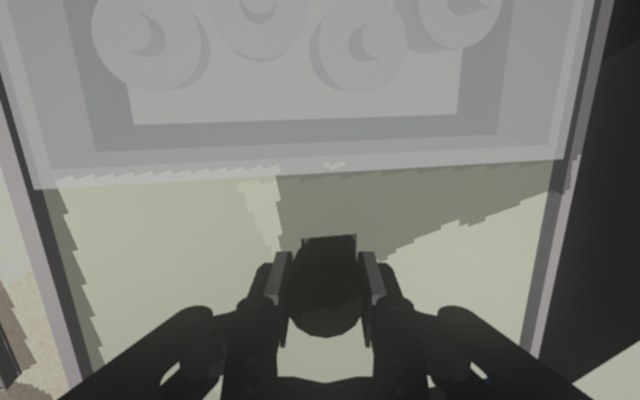

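The head moved with the jaws and is still in the same place in the image. Repeating left, then right.

Request:
move_arm([
  [[0,0.15,-0.05,-4.8,0.7,0,0],[0,0.15,-0.05,-4.8,0.7,0,0],[0,0.15,0,-4.8,0.7,0,0],[0,0.2,0,-4.8,0.7,0,0],[0,0,0,0,0,0,0]],
])

```text
clock: 9.55
eef_pos: [0.5823, 0.2761, 0.0857]
tool_rot: [0.079, 0.993, -0.093, -0.001]
ft_force: [-1.6, -4.4, 6.4]
grip_width: 0.0292
```

```bash
python3 lean.py
```

```text
t9.6 tcp [0.5823 0.2761 0.0857] rv [-171.    -1.   169.4] F [-1.6 -4.4  6.4] w 0.0292 q [ 0.51  0.7   0.33  1.31 -0.15  0.68]
lean y deg 10.54 lean x -0.54
top shift est 0.0085
```

Request:
move_arm([
  [[0,-0.15,-0.05,4.6,-0.7,0,0],[0,-0.15,-0.05,4.6,-0.7,0,0],[0,-0.15,0,4.6,-0.7,0,0],[0,-0.15,0,4.6,-0.7,0,0],[0,0,0,0,0,0,0]],
])

```text
clock: 10.05
eef_pos: [0.5818, 0.2697, 0.085]
tool_rot: [0.077, 0.995, 0.066, 0.011]
ft_force: [-2.0, -3.4, 4.0]
grip_width: 0.029
```

```bash
python3 lean.py
```

```text
t10.1 tcp [0.5818 0.2697 0.085 ] rv [-171.3    1.9 -172.5] F [-2.  -3.4  4. ] w 0.029 q [0.38 0.55 0.07 1.01 0.11 0.54]
lean y deg -7.63 lean x -0.79
top shift est -0.006
```

Request:
move_arm([
  [[0,-0.15,0,2.5,-0.4,0,0],[0,0,0,0,0,0,0],[0,0.12,0.3,-3.5,0.5,0,0],[0,0.12,0.5,-3.3,1.0,0,0],[0,0.1,0.8,-3.3,0.8,0,0]],
])

```text
clock: 10.55
eef_pos: [0.5802, 0.2721, 0.0914]
tool_rot: [0.076, 0.997, -0.009, -0.004]
ft_force: [7.1, 2.9, -22.8]
grip_width: 0.0292
```

Request:
move_arm([
  [[0,0,1,0,0,0,0],[0,0,1.5,0,0,0,0],[0,0,1.5,0,0,0,0],[0,0,2,0,0,0,0],[0,0,2,0,0,0,0]],
])

```text
clock: 11.05
eef_pos: [0.5782, 0.2749, 0.1565]
tool_rot: [0.072, 0.997, -0.021, -0.011]
ft_force: [-0.7, 0.1, -1.0]
grip_width: 0.0291
```

```bash
python3 lean.py;  python3 -c "
from h import *
cam('wrist','wr2')
p,d,c=cam('side','s2'); crop(p,230,150,400,350,'s2c',4)"
```

```text
t11.1 tcp [0.5782 0.2749 0.1565] rv [-171.8   -1.4  177.6] F [-0.7  0.1 -1. ] w 0.0291 q [ 0.46  0.59  0.34  1.36 -0.03  0.6 ]
lean y deg 2.54 lean x 1.04
top shift est 0.0032
```

View pics/s2.png

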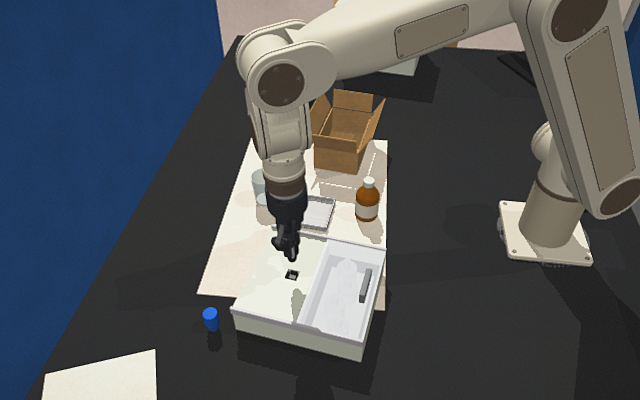

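The bung is out, and the empty port shows at (291,275). Carrying it to the tray.

Request:
move_arm([
  [[0.2,-4.3,0,1.2,-0.5,0,0],[0.2,-4.3,0,1.2,-0.5,0,0],[0.2,-4.3,0,0,0,0,0],[0.2,-4.3,0,0,0,0,0],[0.2,-4.3,0,0,0,0,0]],
])

```text
clock: 11.65
eef_pos: [0.5895, 0.0632, 0.1587]
tool_rot: [0.064, 0.998, 0.002, 0.002]
ft_force: [0.6, 0.2, -0.7]
grip_width: 0.0291
```

Request:
move_arm([
  [[0,-3,0,0,0,0,0],[0,-1.8,0,0,0,0,0],[0,0,-1,0,0,0,0],[0,0,-1,0,0,0,0],[0,0,0,0,0,0,0]],
])

```text
clock: 12.15
eef_pos: [0.5881, 0.0077, 0.1359]
tool_rot: [0.068, 0.998, 0.0, 0.001]
ft_force: [-0.4, -0.7, 0.4]
grip_width: 0.0292
```

```bash
python3 lean.py;  python3 -c "
from h import *
cam('wrist','wr3')
cam('side','s3')"
```

```text
t12.2 tcp [0.5881 0.0077 0.1359] rv [-1.722e+02  1.000e-01 -1.800e+02] F [-0.4 -0.7  0.4] w 0.0292 q [0.01 0.47 0.08 1.18 0.   0.15]
lean y deg -0.06 lean x -0.09
top shift est -0.2608
```

View pics/wr3.png

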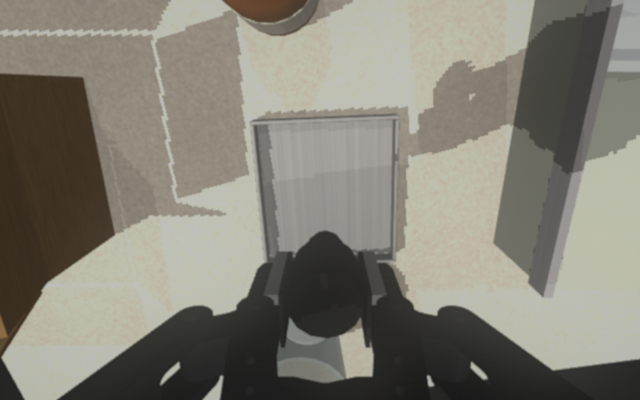

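View pics/s3.png

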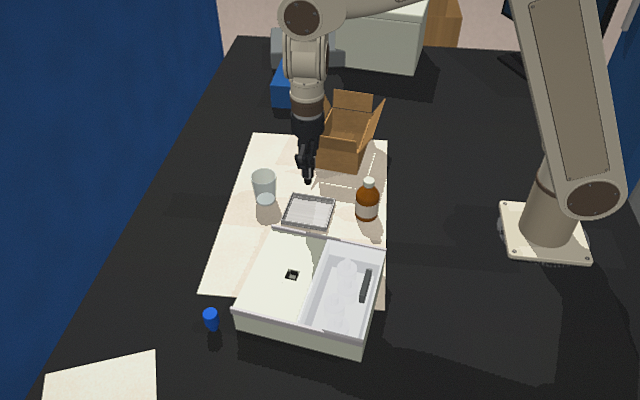

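```bash
python3 -c "
from h import *
p,d,c=cam('wrist')
for u,v in [(254,122),(398,117),(395,258),(268,262)]: print(atz(u,v,.016,c).round(4))
P=cloud(d,c);print(P[200,320],P[30,280],P[380,310])
print(bot.find_in('wrist','tray'),bot.find_in('wrist','beaker'))
"
```

```text
[ 0.5288 -0.0357  0.016 ]
[0.5396 0.0695 0.016 ]
[0.6539 0.0588 0.016 ]
[ 0.6431 -0.0467  0.016 ]
[0.59933848 0.00322865 0.00269394] [ 0.47252895 -0.0050821   0.0263565 ] [0.57831512 0.00590259 0.21103953]
[{'at': [0.5825, 0.0106, 0.0003], 'confidence': 0.94}] [{'at': [0.6965, -0.0206, 0.0633], 'confidence': 0.88}]
```

Request:
move_arm([
  [[0.2,0.3,-2.5,0,0,0,0],[0,0,-2.5,0,0,0,0],[0,0,-2,0,0,0,0],[0,0,-1.5,0,0,0,0],[0,0,-0.6,0,0,0,0]],
])

```text
clock: 12.9
eef_pos: [0.5958, 0.0144, 0.0493]
tool_rot: [0.065, 0.998, 0.001, 0.009]
ft_force: [0.0, 0.3, -1.7]
grip_width: 0.0291
```

```bash
python3 lean.py
```

```text
t12.9 tcp [0.5958 0.0144 0.0493] rv [-172.5    1.  -179.9] F [ 0.   0.3 -1.7] w 0.0291 q [ 0.02  0.55 -0.03  0.97  0.    0.15]
lean y deg -0.21 lean x -0.96
top shift est -0.2531
```

Request:
move_arm([
  [[-0.3,-0.2,-0.3,0,0.9,0,0],[0,0,-0.4,0,0,0,0],[0,0,-0.3,0,0,0,0],[0,0,-0.1,0,0,0,0],[0,0,0,0,0,0,0]],
])

```text
clock: 13.4
eef_pos: [0.5944, 0.0131, 0.0397]
tool_rot: [0.065, 0.998, 0.001, 0.002]
ft_force: [0.7, -0.5, -0.5]
grip_width: 0.0292
```

```bash
python3 lean.py
```

```text
t13.4 tcp [0.5944 0.0131 0.0397] rv [-172.6    0.2 -179.9] F [ 0.7 -0.5 -0.5] w 0.0292 q [ 0.02  0.57 -0.03  0.97  0.    0.15]
lean y deg -0.1 lean x -0.2
top shift est -0.2547
```

Request:
move_arm([
  [[0,0,-0.3,0,0,0,0],[0,0,0,0,0,0,0],[0,0,0,0,0,0,0.6],[0,0,0,0,0,0,0.6],[0,0,0,0,0,0,0.6]],
])

```text
clock: 13.9
eef_pos: [0.5954, 0.0129, 0.038]
tool_rot: [0.065, 0.998, 0.001, 0.003]
ft_force: [0.3, 0.6, -0.2]
grip_width: 0.0513
```

Request:
move_arm([
  [[0,0,0,0,0,0,0.7],[0,0,2,0,0,0,0.7],[0,0,3,0,0,0,0.8],[0,0,4,0,0,0,1],[0,0,4,0,0,0,1]],
])

```text
clock: 14.4
eef_pos: [0.5889, 0.0128, 0.164]
tool_rot: [0.065, 0.998, 0.0, -0.005]
ft_force: [0.8, -0.8, 0.8]
grip_width: 0.0856
```

```bash
python3 lean.py;python3 -c "
from h import *
p,d,c=cam('wrist','wr4')
P=cloud(d,c)
print(bot.find_in('wrist','bung'))
"
```

```text
t14.4 tcp [0.5889 0.0128 0.164 ] rv [-172.6   -0.6 -179.9] F [ 0.8 -0.8  0.8] w 0.0856 q [0.02 0.46 0.14 1.27 0.   0.15]
lean y deg 0.04 lean x 0.6
top shift est -0.2556
[{'at': [0.5933, 0.015, 0.0568], 'confidence': 0.88}, {'at': [0.5442, -0.1509, 0.1115], 'confidence': 0.21}]
```

View pics/wr4.png

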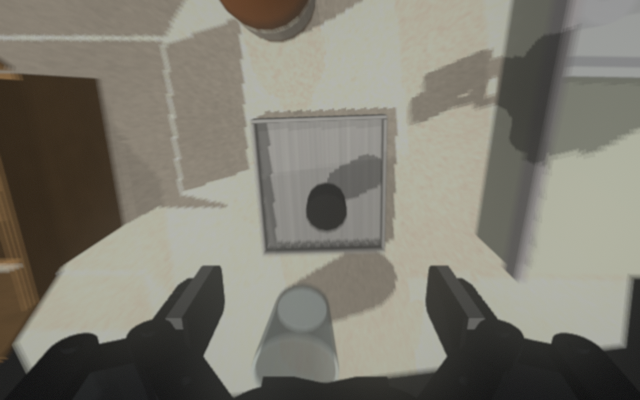

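The bung stands upright and released in the tray at (326,207), top at z≈0.057. Next, with shut fingers, I'll move to in front of the lid handle.

Request:
move_arm([
  [[-2.6,4,0,0,0,0,0],[-2.6,4,0,0,0,0,0],[-2.6,4,0,0,0,0,0],[-2.6,4,0,0,0,0,0],[-2.6,4,0,0,0,0,0]],
])

```text
clock: 15.0
eef_pos: [0.4637, 0.2128, 0.1701]
tool_rot: [0.072, 0.997, 0.001, 0.005]
ft_force: [0.6, -0.0, -0.3]
grip_width: 0.0123
```

Request:
move_arm([
  [[-2.6,4,0,0,0,0,0],[-2.3,3.8,0,0,0,0,0],[0,0,0,0,0,0,0],[0,0,0,0,0,0,0],[0,0,0,0,0,0,0]],
])

```text
clock: 15.5
eef_pos: [0.4078, 0.2977, 0.1685]
tool_rot: [0.067, 0.998, 0.001, 0.005]
ft_force: [-0.1, -0.6, -0.5]
grip_width: -0.0001
```

```bash
python3 -c "
from h import *
st()
p,d,c=cam('wrist','wr5')
print(bot.find_in('wrist','lid_handle'))
"
```

```text
t15.5 tcp [0.4078 0.2977 0.1685] rv [-172.4    0.5 -179.9] F [-0.1 -0.6 -0.5] w -0.0001 q [ 0.63  0.28 -0.11  1.17 -0.    0.77]
[{'at': [0.4398, 0.2902, 0.0813], 'confidence': 0.98}]
```

View pics/wr5.png

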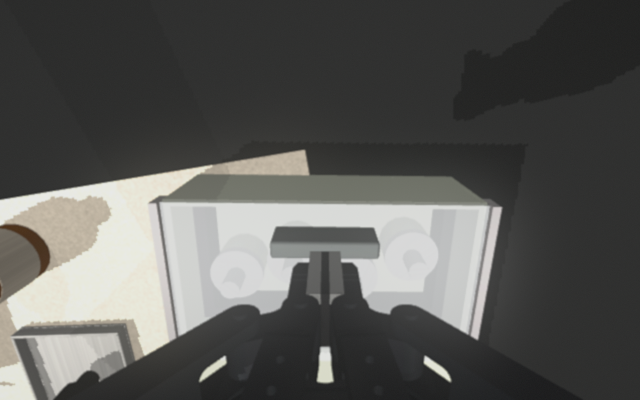

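```bash
python3 -c "
from h import *
p,d,c=cam('wrist')
P=cloud(d,c)
for v in range(222,262,3): print(v,p[v,285],P[v,285].round(4),P[v,365].round(4))
"
```

```text
222 [215 217 214] [0.417  0.2682 0.0813] [0.4244 0.3238 0.0819]
225 [154 155 154] [0.4184 0.2682 0.0835] [0.4271 0.3236 0.0808]
228 [86 87 85] [0.4185 0.2688 0.0888] [0.4262 0.3229 0.0881]
231 [86 89 87] [0.4186 0.2693 0.0938] [0.4265 0.3223 0.0925]
234 [87 88 87] [0.4185 0.2698 0.0992] [0.4259 0.3217 0.0986]
237 [87 88 87] [0.4188 0.2702 0.1034] [0.4259 0.3212 0.1032]
240 [96 97 96] [0.4195 0.2704 0.1065] [0.4262 0.3207 0.1069]
243 [135 138 136] [0.4203 0.2706 0.1093] [0.4276 0.3204 0.1084]
246 [146 149 147] [0.4224 0.2702 0.1092] [0.4294 0.3202 0.1089]
249 [144 148 146] [0.4247 0.2697 0.1086] [0.4316 0.32   0.1088]
252 [144 149 146] [0.4266 0.2695 0.1091] [0.4336 0.3198 0.109 ]
255 [141 146 144] [0.4288 0.2691 0.1087] [0.4359 0.3196 0.1086]
258 [207 208 208] [0.4451 0.2633 0.0806] [0.4525 0.321  0.0817]
261 [205 205 206] [0.4472 0.263  0.0812] [0.4548 0.3207 0.0818]
```

The handle's near face is at x≈0.422, y≈0.296, top at 0.109. I'll back off, lower in front of it and push.

Request:
move_arm([
  [[-1.5,0,0,0,0.3,0,0],[0,0,-2,0,0,0,0],[-0.2,0,-2,0,0,0,0],[-0.2,0,-2,0,0,0,0],[-0.2,0,-1,0,0,0,0]],
])

```text
clock: 16.15
eef_pos: [0.3876, 0.2937, 0.0989]
tool_rot: [0.072, 0.997, 0.003, 0.003]
ft_force: [-0.0, 0.1, 0.2]
grip_width: 0.0003
```

```bash
python3 -c "
from h import *
st()"
```

```text
t16.1 tcp [0.3876 0.2937 0.0989] rv [-171.7    0.4 -179.7] F [-0.   0.1  0.2] w 0.0003 q [ 0.65  0.31 -0.27  0.99  0.    0.79]
```

Request:
move_arm([
  [[0,0.5,-0.5,0,0,0,0],[1.5,-0.2,-0.1,0,0,0,0],[1.5,-0.2,0,0,0,0,0],[2,-0.3,0,0,0,0,0],[2,-0.3,0,0,0,0,0]],
])

```text
clock: 16.65
eef_pos: [0.4564, 0.2876, 0.0922]
tool_rot: [0.071, 0.997, 0.002, -0.002]
ft_force: [-3.1, 1.1, -1.5]
grip_width: -0.0004
```

Request:
move_arm([
  [[2,-0.3,0,0,0,0,0],[2,-0.3,0,0,0,0,0],[2,-0.3,0,0,0,0,0],[1.5,-0.2,0,0,0,0,0],[1,-0.1,0,0,0,0,0]],
])

```text
clock: 17.15
eef_pos: [0.5394, 0.2755, 0.0923]
tool_rot: [0.072, 0.997, 0.005, -0.014]
ft_force: [-40.0, 4.9, 24.3]
grip_width: -0.0
```

```bash
python3 -c "
from h import *
st()
p,d,c=cam('wrist','wr6')
p,d,c=cam('side','s6')
"
```

```text
t17.1 tcp [0.5394 0.2755 0.0923] rv [-171.8   -1.6 -179.3] F [-40.    4.9  24.3] w -0.0 q [0.46 0.55 0.1  1.14 0.02 0.6 ]
```

View pics/wr6.png

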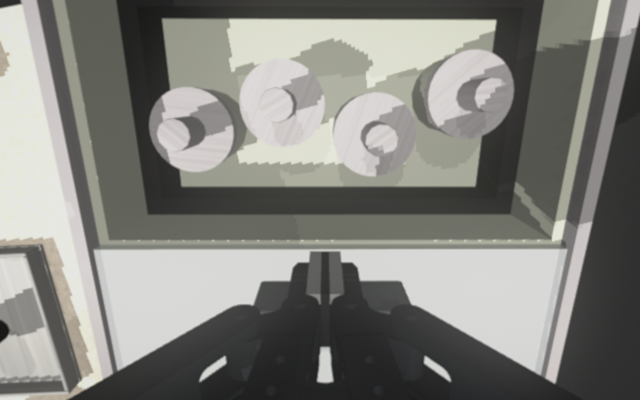

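View pics/s6.png

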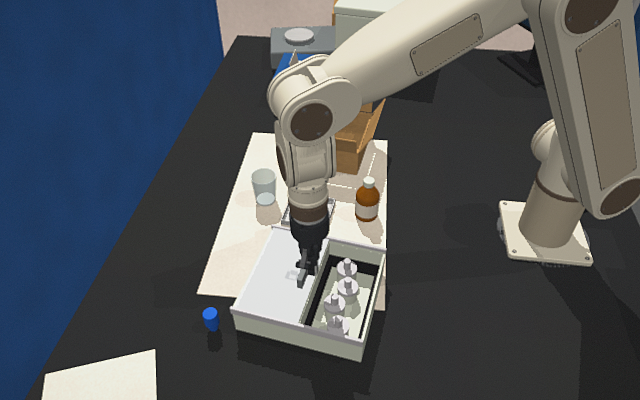

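The lid is at its stop: TCP x is 0.539 as predicted, with a 40 N reaction. The wrist view shows four jars in the open chamber at about (195,130), (282,103), (375,135) and (470,92). I'll back off and rise to measure them.

Request:
move_arm([
  [[-0.5,0,0,0,0,0,0],[-1,0,2,0,1.5,0,0],[-1,0,4,0,0,0,0.5],[-1,0,4,0,0,0,1],[-1,0,2,0,0,0,1]],
])

```text
clock: 17.75
eef_pos: [0.4966, 0.2728, 0.2141]
tool_rot: [0.073, 0.997, 0.002, -0.029]
ft_force: [-0.1, 0.2, 0.7]
grip_width: 0.0434
```

```bash
cat > jars.py <<'E'
from h import *
import sys
st()
p,d,c=cam('wrist','wj')
P=cloud(d,c)
org=np.array([.5385,.2785]);xb=np.array([.9892,-.1463]);yb=np.array([.1463,.9892])
B=(P[...,:2]-org);bx=B@xb;by=B@yb
# knob tops ~ z .069 
ins=(d>0)&(abs(bx+.069)<.075)&(abs(by)<.125)
k=(ins&(P[...,2]>.064)&(P[...,2]<.0735)&(abs(bx+.069)<.06)&(abs(by)<.108)).astype(np.uint8)
n,l,s,ce=cv2.connectedComponentsWithStats(k)
for i in range(1,n):
    if s[i,4]<15: continue
    q=P[l==i];print("knob px",ce[i].round(0),s[i,4],"mean",q.mean(0).round(4),"ext",(q.max(0)-q.min(0)).round(4),"box",(np.array([q.mean(0)[:2]-org@np.eye(2)])@np.c_[xb,yb]).round(4))
k=(ins&(P[...,2]>.040)&(P[...,2]<.050)&(abs(bx+.069)<.06)).astype(np.uint8)
n,l,s,ce=cv2.connectedComponentsWithStats(k)
for i in range(1,n):
    if s[i,4]<60: continue
    q=P[l==i];print("body px",ce[i].round(0),s[i,4],"mid",((q.max(0)+q.min(0))/2).round(4),"ext",(q.max(0)-q.min(0)).round(4))
print([(np.round(x['at'],3).tolist(),round(x['confidence'],2)) for x in bot.find_in('wrist','jar0')])
E
python3 jars.py
```

```text
t17.8 tcp [0.4966 0.2728 0.2141] rv [-171.6   -3.3 -179.5] F [-0.1  0.2  0.7] w 0.0434 q [0.48 0.42 0.21 1.41 0.03 0.63]
knob px [277.  86.] 170 mean [0.4045 0.2493 0.0712] ext [0.0174 0.1179 0.0046] box [[-0.1283 -0.0485]]
knob px [417.  86.] 122 mean [0.4205 0.3583 0.069 ] ext [0.0131 0.0886 0.0066] box [[-0.1284  0.0617]]
knob px [427. 154.] 295 mean [0.4753 0.3619 0.0684] ext [0.0155 0.0152 0.0068] box [[-0.0747  0.0732]]
knob px [308. 159.] 279 mean [0.4654 0.2638 0.0683] ext [0.0149 0.0153 0.0055] box [[-0.0702 -0.0252]]
knob px [251. 176.] 279 mean [0.4719 0.2136 0.0683] ext [0.0152 0.0156 0.0066] box [[-0.0564 -0.0739]]
knob px [366. 178.] 273 mean [0.4886 0.31   0.0684] ext [0.0153 0.0149 0.0065] box [[-0.054   0.0239]]
body px [254. 131.] 706 mid [0.4545 0.2823 0.045 ] ext [0.1176 0.2218 0.01  ]
body px [460. 151.] 581 mid [0.4858 0.3977 0.045 ] ext [0.1195 0.0181 0.0099]
body px [418. 150.] 1629 mid [0.4756 0.3623 0.0451] ext [0.0446 0.0446 0.0098]
body px [309. 155.] 1645 mid [0.4657 0.2637 0.0448] ext [0.0448 0.0447 0.0095]
body px [257. 170.] 1567 mid [0.4723 0.2133 0.0451] ext [0.0448 0.0446 0.0096]
body px [363. 172.] 1569 mid [0.4889 0.3103 0.0448] ext [0.0447 0.0446 0.0091]
[([0.472, 0.359, 0.046], 0.96), ([0.465, 0.218, 0.049], 0.86), ([0.482, 0.31, 0.046], 0.86), ([0.592, 0.022, 0.052], 0.71)]
```

View pics/wj.png

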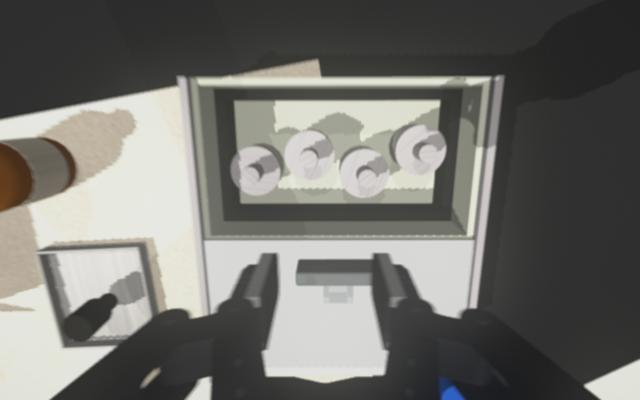

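All four jars are found: A (0.4755, 0.362), B (0.489, 0.310), C (0.466, 0.264) and D (0.472, 0.2135). Body tops are at z=0.045 and diameters 44.6 mm, which match the description. Going for D.

Request:
move_arm([
  [[-1.2,-3,-2,0,-3.3,0,0.4],[-1.2,-3,-3,0,0,0,0.4],[-0.2,0,-3,0,0,0,0.4],[-0.2,0,-2,0,0,0,0.4],[0,0,0,0,0,0,0.4]],
])

```text
clock: 18.35
eef_pos: [0.4747, 0.2104, 0.111]
tool_rot: [0.074, 0.997, 0.006, 0.006]
ft_force: [0.4, -0.0, 0.1]
grip_width: 0.0342
```

```bash
python3 jars.py | grep -v find; python3 lean.py
```

```text
t18.4 tcp [0.4747 0.2104 0.111 ] rv [-171.5    0.7 -179.3] F [ 0.4 -0.   0.1] w 0.0342 q [ 0.41  0.35 -0.17  1.03  0.01  0.56]
knob px [592. 192.] 748 mean [0.4747 0.3611 0.0681] ext [0.016  0.0168 0.0065] box [[-0.0752  0.0723]]
knob px [415. 201.] 652 mean [0.4649 0.2631 0.0683] ext [0.016  0.0155 0.0062] box [[-0.0706 -0.026 ]]
knob px [327. 224.] 613 mean [0.4712 0.2131 0.0683] ext [0.0158 0.0153 0.0065] box [[-0.057  -0.0745]]
knob px [498. 227.] 642 mean [0.4879 0.3092 0.0682] ext [0.0159 0.0156 0.0065] box [[-0.0545  0.023 ]]
body px [268. 171.] 396 mid [0.4454 0.1814 0.045 ] ext [0.0976 0.0145 0.0099]
body px [620. 198.] 2079 mid [0.49   0.3967 0.045 ] ext [0.1112 0.0175 0.01  ]
body px [559. 178.] 3265 mid [0.4756 0.3622 0.045 ] ext [0.0453 0.0464 0.01  ]
body px [403. 185.] 3164 mid [0.4657 0.2635 0.0449] ext [0.0454 0.0447 0.0096]
body px [327. 207.] 3011 mid [0.4721 0.2131 0.045 ] ext [0.045  0.0446 0.0099]
body px [477. 209.] 2922 mid [0.4889 0.31   0.045 ] ext [0.0453 0.0455 0.0099]
[([0.459, 0.259, 0.046], 0.79), ([0.486, 0.307, 0.045], 0.68), ([0.464, 0.216, 0.045], 0.64), ([0.47, 0.354, 0.043], 0.61)]
t18.4 tcp [0.4769 0.2117 0.1139] rv [-171.5    1.  -179.2] F [0.3 0.4 0.9] w 0.0344 q [ 0.41  0.35 -0.17  1.03  0.01  0.56]
lean y deg -0.94 lean x -0.88
top shift est -0.0757
```

View pics/wj.png

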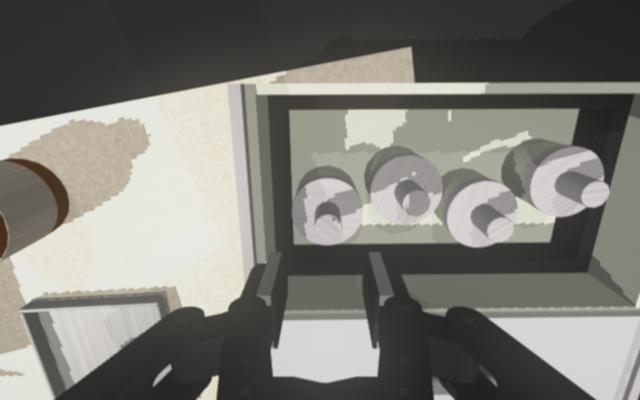

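Request:
move_arm([
  [[-0.4,0.1,-1.2,-0.9,0.9,0,0.35],[-0.3,0,-1.3,0,0,0,0.35],[-0.2,0,-1.2,0,0,0,0.35],[-0.1,0,-0.8,0,0,0,0.35],[0,0,0,0,0,0,0.35]],
])

```text
clock: 18.95
eef_pos: [0.4726, 0.2162, 0.0707]
tool_rot: [0.074, 0.997, 0.001, 0.005]
ft_force: [0.3, -0.4, -0.5]
grip_width: 0.0301
```

```bash
python3 lean.py
```

```text
t18.9 tcp [0.4726 0.2162 0.0707] rv [-171.5    0.6 -180. ] F [ 0.3 -0.4 -0.5] w 0.0301 q [ 0.43  0.4  -0.22  0.95 -0.    0.58]
lean y deg -0.11 lean x -0.58
top shift est -0.0716
```

Request:
move_arm([
  [[-0.2,-0.3,-0.8,0,0.6,0,0.35],[-0.1,0,-0.7,0,0,0,0.35],[0,0,-0.6,0,0,0,0.35],[0,0,-0.1,0,0,0,0.35],[0,0,0,0,0,0,0.35]],
])

```text
clock: 19.45
eef_pos: [0.471, 0.2138, 0.0482]
tool_rot: [0.074, 0.997, 0.001, 0.001]
ft_force: [0.3, -0.4, 0.1]
grip_width: 0.0299
```

```bash
python3 lean.py; python3 -c "
from h import *
cam('wrist','wg')"
```

```text
t19.4 tcp [0.471  0.2138 0.0482] rv [-1.715e+02  1.000e-01 -1.799e+02] F [ 0.3 -0.4  0.1] w 0.0299 q [ 0.43  0.43 -0.24  0.9   0.    0.57]
lean y deg -0.09 lean x -0.07
top shift est -0.0741
```

View pics/wg.png

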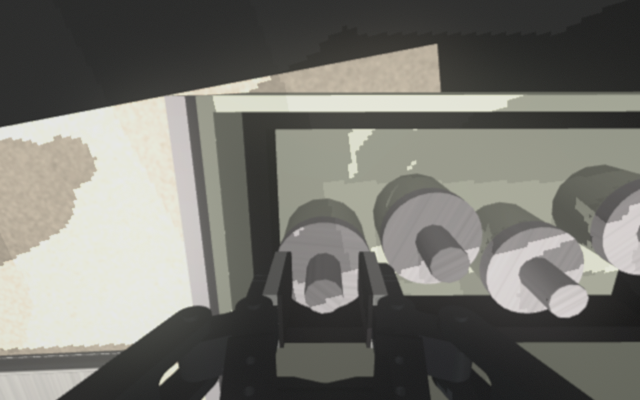

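The knob sits between the fingers at (323,280). Closing and lifting.

Request:
move_arm([
  [[0,0,0,0,0,0,0],[0,0,0,0,0,0,0],[0,0,0,0,0,0,0],[0,0,0.5,0,0,0,0],[0,0,2,0,0,0,0]],
])

```text
clock: 20.0
eef_pos: [0.4688, 0.2127, 0.0719]
tool_rot: [0.074, 0.997, -0.001, -0.002]
ft_force: [0.0, -0.9, -1.8]
grip_width: 0.0137
```

Request:
move_arm([
  [[0,0,3,0,0,0,0],[0,0,4,0,0,0,0],[0,0,4,0,0,0,0],[0,-2,3,0,0,0,0],[0,-3,1,0,0,0,0]],
])

```text
clock: 20.5
eef_pos: [0.4672, 0.1637, 0.2289]
tool_rot: [0.071, 0.997, -0.0, -0.002]
ft_force: [0.5, -0.5, -1.9]
grip_width: 0.0134
```

```bash
python3 lean.py; python3 -c "
from h import *
cam('wrist','wg2')
p,d,c=cam('top','t2');crop(p,290,130,490,280,'t2c',4)"
```

```text
t20.5 tcp [0.4672 0.1637 0.2289] rv [-171.9   -0.2  180. ] F [ 0.5 -0.5 -1.9] w 0.0134 q [ 0.34  0.23 -0.01  1.33  0.    0.48]
lean y deg 0.07 lean x 0.22
top shift est -0.1241
```

View pics/wg2.png

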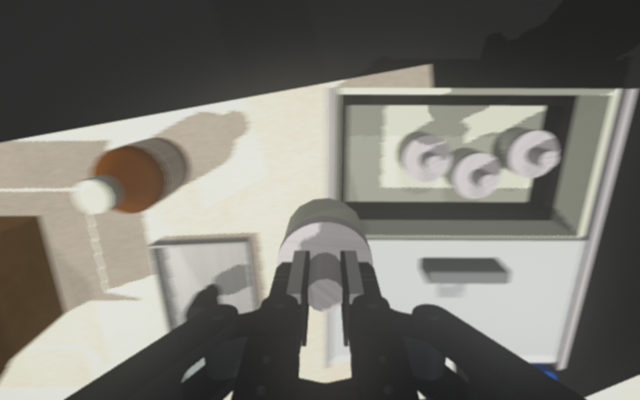

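Jar D is held upright. Going toward the carton.

Request:
move_arm([
  [[1,-4.4,0,0,0,0,0],[1,-4.4,0,0,0,0,0],[1,-4.4,0,0,0,0,0],[1,-4.4,0,0,0,0,0],[0.5,-4.4,0,0,0,0,0]],
])

```text
clock: 21.1
eef_pos: [0.5115, -0.0585, 0.2273]
tool_rot: [0.067, 0.998, 0.001, -0.002]
ft_force: [0.6, 0.4, -1.8]
grip_width: 0.0136
```

Request:
move_arm([
  [[0.5,-4.4,0,0,0,0,0],[0.5,-4,0,0,0,0,0],[0,-3,0,0,0,0,0],[0,-2,0,0,0,0,0],[0,0,0,0,0,0,0]],
])

```text
clock: 21.6
eef_pos: [0.5207, -0.2012, 0.2231]
tool_rot: [0.071, 0.997, 0.002, -0.005]
ft_force: [-1.2, 0.7, -1.0]
grip_width: 0.0139
```

```bash
python3 lean.py; python3 -c "
from h import *
cam('wrist','wc')"
```

```text
t21.6 tcp [ 0.5207 -0.2012  0.2231] rv [-171.9   -0.5 -179.7] F [-1.2  0.7 -1. ] w 0.0139 q [-0.37  0.37  0.16  1.37  0.   -0.23]
lean y deg -0.2 lean x 0.58
top shift est -0.4774
```

View pics/wc.png

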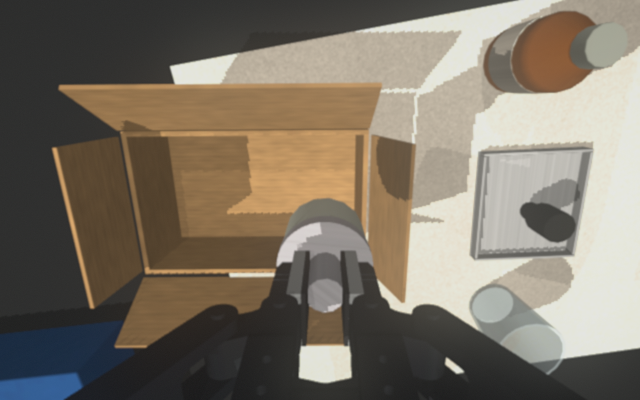

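```bash
python3 - <<'E'
from h import *
st()
p,d,c=cam('wrist');P=cloud(d,c)
crop(p,40,70,430,360,'wcc',2)
for u,v in [(122,132),(368,132),(146,272)]: print(atz(u,v,.082,c).round(4),P[v,u].round(3))
yaw=-.1197
for org in [(.5252,-.2711),(.5265,-.267)]:
    xc=np.array([np.cos(yaw),np.sin(yaw)]);yc=np.array([-np.sin(yaw),np.cos(yaw)])
    for a,b in [(-.064,.1),(-.064,-.1),(.064,-.1)]: print(org,proj(np.r_[np.array(org)+a*xc+b*yc,.082],c))
# floor points
f=(d>0)&(abs(P[...,2]-.004)<.004)
f[:135]=0;f[272:]=0;f[:,:130]=0;f[:,366:]=0
q=P[f];print(f.sum(), q[:,2].mean())
rect=cv2.minAreaRect((q[:,:2]*1000).astype(np.float32));print(rect)
E
```

```text
t21.6 tcp [ 0.5206 -0.1999  0.223 ] rv [-172.    -0.6 -179.7] F [-0.2  0.3 -1.3] w 0.0137 q [-0.37  0.37  0.16  1.37  0.   -0.23]
[ 0.4527 -0.3526  0.082 ] [ 0.453 -0.355  0.078]
[ 0.4803 -0.1585  0.082 ] [ 0.49  -0.149  0.001]
[ 0.5762 -0.3698  0.082 ] [ 0.577 -0.371  0.08 ]
(0.5252, -0.2711) (np.float64(359.96999118524076), np.float64(124.58291868640924))
(0.5252, -0.2711) (np.float64(108.43812294035507), np.float64(130.02647273795014))
(0.5252, -0.2711) (np.float64(137.31833093784), np.float64(273.7764793807926))
(0.5265, -0.267) (np.float64(365.2753728760133), np.float64(125.4947829163394))
(0.5265, -0.267) (np.float64(113.94940775002996), np.float64(130.93306390959677))
(0.5265, -0.267) (np.float64(142.14787879931146), np.float64(274.4687254991799))
16417 0.003532557725918855
((535.8817138671875, -292.9610595703125), (142.63401794433594, 270.4366455078125), 0.9485520124435425)
```

View pics/wcc.png

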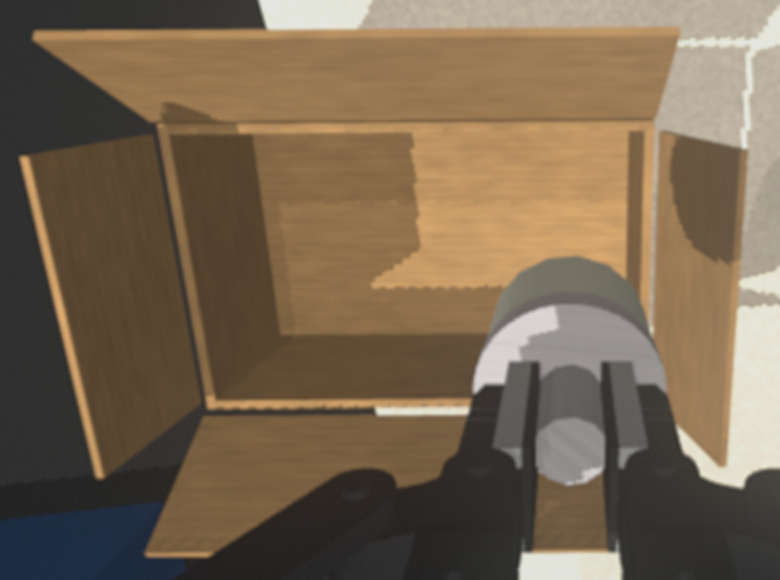

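Request:
move_arm([
  [[0.8,-4,0,0,0,0,0],[0.8,-4,0,0,0,0,0],[0.8,-3,0,0,-0.6,0,0],[0,0,-2,0,0,0,0],[0,0,-2,0,0,0,0]],
])

```text
clock: 22.2
eef_pos: [0.5491, -0.3039, 0.1848]
tool_rot: [0.063, 0.998, 0.004, 0.003]
ft_force: [-0.3, 0.5, -1.5]
grip_width: 0.0134
```

```bash
python3 lean.py; python3 -c "
from h import *
p,d,c=cam('wrist','wc2')
P=cloud(d,c);print(bot.find_in('wrist','carton'))"
```

```text
t22.2 tcp [ 0.5491 -0.3039  0.1848] rv [-172.8    0.3 -179.6] F [-0.3  0.5 -1.5] w 0.0134 q [-0.51  0.52  0.29  1.34  0.01 -0.38]
lean y deg -0.47 lean x -0.26
top shift est -0.5749
[{'at': [0.5147, -0.2415, 0.0902], 'confidence': 0.64}, {'at': [0.4478, -0.0306, 0.0073], 'confidence': 0.61}]
```

View pics/wc2.png

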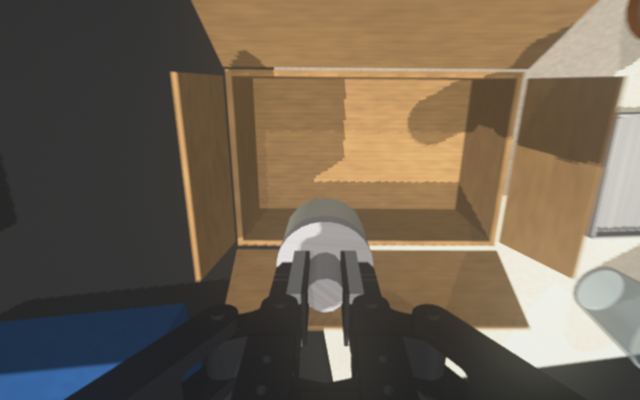

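```bash
python3 - <<'E'
from h import *
o=st()
p,d,c=cam('wrist')
W=np.array([atz(u,v,z,c) for u,v,z in [(227,69,.082),(526,70,.082),(238,245,.082),(496,247,.082)]])[:,:2]
M=np.array([(-.064,-.1),(-.064,.1),(.064,-.1),(.064,.1)])
mw=W.mean(0);A=M.T@(W-mw);yaw=np.arctan2(A[0,1]-A[1,0],A[0,0]+A[1,1])
r=np.array([[np.cos(yaw),-np.sin(yaw)],[np.sin(yaw),np.cos(yaw)]])
print(yaw,mw,W-(M@r.T+mw))
print("tcp in carton",r.T@(o['eef_pos'][:2]-mw))
for s in [(-.026,.045),(.026,.045),(-.026,-.045),(.026,-.045)]: print(s,(r@s+mw).round(4))
E
```

```text
t22.3 tcp [ 0.5471 -0.3024  0.1821] rv [-172.8   -0.  -179.4] F [-1.3  0.3 -1.5] w 0.0136 q [-0.51  0.52  0.29  1.34  0.01 -0.38]
-0.13493253026405783 [ 0.52509096 -0.26475235] [[ 0.00230024  0.00270239]
 [ 0.00025233 -0.00272533]
 [-0.00144521  0.00207037]
 [-0.00110737 -0.00204742]]
tcp in carton [ 0.02690718 -0.03429361]
(-0.026, 0.045) [ 0.5054 -0.2167]
(0.026, 0.045) [ 0.5569 -0.2237]
(-0.026, -0.045) [ 0.4933 -0.3058]
(0.026, -0.045) [ 0.5448 -0.3128]
```

Request:
move_arm([
  [[0,-0.9,-2,-0.4,0,0,0],[-0.2,-0.1,-2,0,0,0,0],[-0.2,0,-2,0,0,0,0],[-0.2,0,-2,0,0,0,0],[0,0,-1,0,0,0,0]],
])

```text
clock: 22.85
eef_pos: [0.5479, -0.3085, 0.1014]
tool_rot: [0.058, 0.998, -0.001, 0.007]
ft_force: [-0.1, -0.9, -0.7]
grip_width: 0.0137
```

```bash
python3 lean.py
```

```text
t22.9 tcp [ 0.5479 -0.3085  0.1014] rv [-173.3    0.8  179.8] F [-0.1 -0.9 -0.7] w 0.0137 q [-0.51  0.56  0.14  1.14  0.   -0.4 ]
lean y deg 0.07 lean x -0.86
top shift est -0.5795
```

Request:
move_arm([
  [[-0.2,-0.4,-1.5,0,0.9,0,0],[-0.2,0,-1.5,0,0,0,0],[-0.1,0,-1,0,0.2,0,0],[0,0,-0.7,0,0.2,0,0],[0,0,0,0,0,0,0]],
])

```text
clock: 23.35
eef_pos: [0.5457, -0.3118, 0.0548]
tool_rot: [0.056, 0.998, -0.003, -0.003]
ft_force: [-0.2, -0.3, -2.5]
grip_width: 0.0137
```

```bash
python3 lean.py
```

```text
t23.4 tcp [ 0.5457 -0.3118  0.0548] rv [-173.5   -0.4  179.7] F [-0.2 -0.3 -2.5] w 0.0137 q [-0.52  0.61  0.1   1.06 -0.01 -0.4 ]
lean y deg 0.37 lean x 0.33
top shift est -0.583
```

Request:
move_arm([
  [[0,0,-0.4,0,0,0,0],[0,0,-0.2,0,0,0,0],[0,0,-0.1,0,0,0,0],[0,0,0,0,0,0,0],[0,0,0,0,0,0,0]],
])

```text
clock: 23.85
eef_pos: [0.5473, -0.3128, 0.0494]
tool_rot: [0.056, 0.998, -0.004, -0.001]
ft_force: [-0.1, -0.1, -1.0]
grip_width: 0.0139
```

```bash
python3 lean.py
```

```text
t23.9 tcp [ 0.5473 -0.3128  0.0494] rv [-173.5   -0.2  179.6] F [-0.1 -0.1 -1. ] w 0.0139 q [-0.52  0.62  0.1   1.05 -0.01 -0.4 ]
lean y deg 0.46 lean x 0.13
top shift est -0.5836
```

Request:
move_arm([
  [[0,0,-0.2,0,0,0,0],[0,0,0,0,0,0,0.35],[0,0,0,0,0,0,0.35],[0,0,0,0,0,0,0.35],[0,0,0,0,0,0,0.35]],
])

```text
clock: 24.35
eef_pos: [0.5482, -0.3134, 0.0488]
tool_rot: [0.056, 0.998, -0.005, -0.0]
ft_force: [0.2, 0.0, 0.5]
grip_width: 0.03
```

Request:
move_arm([
  [[0,0,2,0,0,0,0.35],[0,0,3,0,0,0,0.35],[0,0,4,0,0,0,0.35],[0,0,4,0,0,0,0.35],[0,0,2,0,0,0,0.35]],
])

```text
clock: 24.85
eef_pos: [0.5439, -0.3109, 0.1985]
tool_rot: [0.056, 0.998, -0.002, -0.005]
ft_force: [-0.3, 0.4, -0.2]
grip_width: 0.0299
```

```bash
python3 lean.py; cat > cart.py <<'E'
from h import *
o=st()
p,d,c=cam('wrist','wcart');P=cloud(d,c)
yaw=-.132;org=np.array([.5255,-.2645])
xc=np.array([np.cos(yaw),np.sin(yaw)]);yc=np.array([-np.sin(yaw),np.cos(yaw)])
B=P[...,:2]-org;bx=B@xc;by=B@yc
ins=(d>0)&(abs(bx)<.06)&(abs(by)<.096)
for nm,lo,hi,mn in [("knob",.062,.074,30),("body",.036,.05,150)]:
    k=(ins&(P[...,2]>lo)&(P[...,2]<hi)).astype(np.uint8)
    n,l,s,ce=cv2.connectedComponentsWithStats(k)
    for i in range(1,n):
        if s[i,4]<mn: continue
        q=P[l==i];m=(q.max(0)+q.min(0))/2
        print(nm,"px",ce[i].round(0),s[i,4],m.round(4),"ext",(q.max(0)-q.min(0)).round(4),"cart",round((m[:2]-org)@xc,4),round((m[:2]-org)@yc,4))
print([(np.round(x['at'],3).tolist(),round(x['confidence'],2)) for x in bot.find_in('wrist','jar0')])
E
python3 cart.py
```

```text
t24.9 tcp [ 0.5439 -0.3109  0.1985] rv [-173.5   -0.6  179.8] F [-0.3  0.4 -0.2] w 0.0299 q [-0.52  0.52  0.33  1.39 -0.01 -0.4 ]
lean y deg 0.28 lean x 0.6
top shift est -0.5823
t24.9 tcp [ 0.5439 -0.3109  0.1985] rv [-173.5   -0.6  179.8] F [-0.3  0.4 -0.2] w 0.0299 q [-0.52  0.52  0.33  1.39 -0.01 -0.4 ]
knob px [501. 161.] 1122 [ 0.5398 -0.1716  0.068 ] ext [0.1148 0.0166 0.012 ] cart 0.002 0.094
knob px [322. 195.] 298 [ 0.5484 -0.3137  0.0658] ext [0.0154 0.0154 0.0074] cart 0.0292 -0.0458
body px [487. 155.] 1019 [ 0.5397 -0.1715  0.043 ] ext [0.115  0.0162 0.014 ] cart 0.0019 0.0941
body px [323. 186.] 1666 [ 0.5485 -0.3137  0.043 ] ext [0.0449 0.0447 0.0139] cart 0.0293 -0.0458
[([0.542, -0.314, 0.046], 0.95)]
```

View pics/wcart.png

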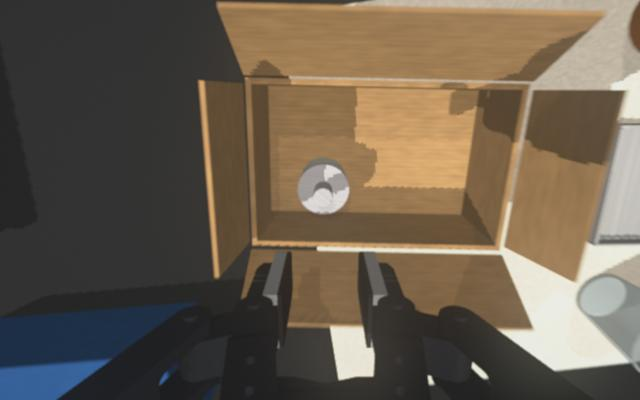

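Jar 1 stands upright on the carton floor at (323,187). Back to the dry box for the next one.

Request:
move_arm([
  [[-0.3,4.5,0.5,0,0,0,0.4],[-0.3,4.5,0.3,0,0,0,0.4],[-0.4,4.5,0,0,0,0,0.4],[-0.5,4.5,0,0,0,0,0.4],[-0.5,4.5,0,0,0,0,0.4]],
])

```text
clock: 25.45
eef_pos: [0.5218, -0.0857, 0.2008]
tool_rot: [0.063, 0.998, -0.003, -0.006]
ft_force: [0.9, -0.2, -0.2]
grip_width: 0.0339
```

Request:
move_arm([
  [[-0.5,4.5,0,0,0,0,0.4],[-0.5,4.5,0,0,0,0,0.4],[-0.5,4.5,0,0,0,0.5,0.4],[-0.5,4.5,0,0,0,0.5,0.4],[-0.5,4.5,0,0,0,0.5,0.4]],
])

```text
clock: 25.95
eef_pos: [0.4906, 0.1476, 0.1943]
tool_rot: [0.05, 0.999, -0.003, -0.01]
ft_force: [1.4, -0.4, -0.8]
grip_width: 0.0341
```

Request:
move_arm([
  [[-0.8,4,0,0,0,0,0.4],[-0.8,3,-1,0,0,0,0.4],[-0.5,2,-2,0,0,0,0.4],[-0.3,1,-2,0,0,0,0.4],[0,0,-1,0,0,0,0.4]],
])

```text
clock: 26.45
eef_pos: [0.4616, 0.2575, 0.1279]
tool_rot: [0.044, 0.999, -0.004, -0.012]
ft_force: [0.3, -0.6, 0.4]
grip_width: 0.0342
```

```bash
python3 jars.py; python3 lean.py
```

```text
t26.4 tcp [0.4616 0.2575 0.1279] rv [-174.9   -1.4  179.6] F [ 0.3 -0.6  0.4] w 0.0342 q [ 0.51  0.38 -0.08  1.14  0.01  0.59]
knob px [336. 227.] 515 mean [0.4648 0.2636 0.0682] ext [0.0156 0.0157 0.006 ] box [[-0.0707 -0.0255]]
knob px [495. 229.] 555 mean [0.4746 0.3615 0.0682] ext [0.0156 0.016  0.0065] box [[-0.0753  0.0727]]
knob px [411. 255.] 499 mean [0.488  0.3098 0.0683] ext [0.0159 0.0157 0.0064] box [[-0.0545  0.0236]]
body px [211. 205.] 773 mid [0.4558 0.1796 0.045 ] ext [0.1152 0.0175 0.01  ]
body px [533. 224.] 1468 mid [0.488  0.3976 0.045 ] ext [0.1153 0.0183 0.01  ]
body px [335. 212.] 2601 mid [0.4658 0.2635 0.0449] ext [0.0452 0.0445 0.0099]
body px [476. 213.] 2572 mid [0.4755 0.3624 0.045 ] ext [0.0453 0.0452 0.0099]
body px [403. 235.] 2281 mid [0.4887 0.3101 0.045 ] ext [0.0449 0.0448 0.01  ]
[([0.47, 0.356, 0.043], 0.91), ([0.46, 0.261, 0.044], 0.85), ([0.481, 0.31, 0.046], 0.76)]
t26.6 tcp [0.4617 0.2559 0.1281] rv [-174.8   -1.5  179.6] F [ 0.  -0.8 -0.1] w 0.0342 q [ 0.5   0.38 -0.08  1.14  0.01  0.59]
lean y deg 0.64 lean x 1.37
top shift est -0.0336
```

View pics/wj.png

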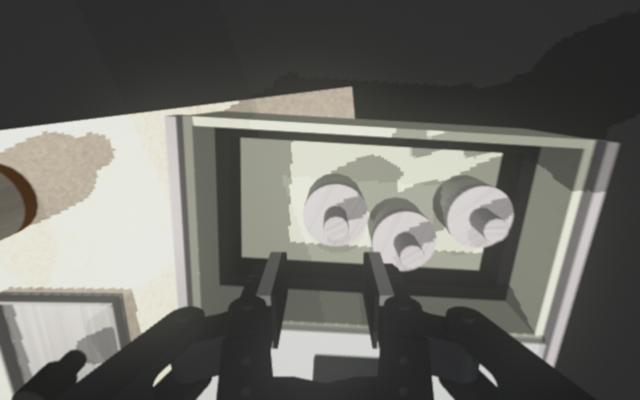

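Request:
move_arm([
  [[0.3,0.8,-1.5,0.6,-1.3,-3,0.35],[0,0,-1.6,0,0,0,0.35],[-0.1,0,-1.6,0,0,0,0.35],[-0.1,0,-1,0,0,0,0.35],[0,0,0,0,0,0,0.35]],
])

```text
clock: 27.05
eef_pos: [0.4668, 0.2601, 0.0726]
tool_rot: [0.076, 0.997, 0.003, 0.001]
ft_force: [0.4, 0.2, -0.1]
grip_width: 0.0296
```

```bash
python3 lean.py
```

```text
t27.1 tcp [0.4668 0.2601 0.0726] rv [-171.2    0.2 -179.7] F [ 0.4  0.2 -0.1] w 0.0296 q [ 0.51  0.43 -0.17  0.97  0.    0.66]
lean y deg -0.32 lean x -0.15
top shift est -0.0291
```

Request:
move_arm([
  [[-0.1,0.3,-0.9,-0.3,0.2,0,0.35],[-0.1,0,-0.8,0,0,0,0.35],[0,0,-0.7,0,0,0,0.35],[0,0,0,0,0,0,0.35],[0,0,0,0,0,0,0.35]],
])

```text
clock: 27.55
eef_pos: [0.4668, 0.2632, 0.049]
tool_rot: [0.077, 0.997, 0.001, 0.002]
ft_force: [-0.7, -0.0, 0.2]
grip_width: 0.03
```

```bash
python3 lean.py
```

```text
t27.6 tcp [0.4668 0.2632 0.049 ] rv [-171.1    0.2 -179.9] F [-0.7 -0.   0.2] w 0.03 q [ 0.51  0.46 -0.19  0.92 -0.    0.67]
lean y deg -0.1 lean x -0.17
top shift est -0.0259
```

Request:
move_arm([
  [[0,0,-0.1,0,0,0,0],[0,0,0,0,0,0,0],[0,0,0,0,0,0,0],[0,0,0.5,0,0,0,0],[0,0,2,0,0,0,0]],
])

```text
clock: 28.05
eef_pos: [0.4649, 0.2623, 0.0716]
tool_rot: [0.077, 0.997, -0.001, -0.001]
ft_force: [-0.2, -0.3, -0.7]
grip_width: 0.0136
```

Request:
move_arm([
  [[0,0,3,0,0,0,0],[0,0,4,0,0,0,0],[0,0,4,0,0,0,0],[0,-2,4,0,0,0,0],[0,-4,2,0,0,0,0]],
])

```text
clock: 28.55
eef_pos: [0.4623, 0.203, 0.2471]
tool_rot: [0.074, 0.997, -0.002, -0.002]
ft_force: [1.2, 0.3, -0.9]
grip_width: 0.0136
```

Request:
move_arm([
  [[0.2,-4.5,0,0,0,0,0],[0.2,-4.5,0,0,0,0,0],[0.2,-4.5,0,0,0,0,0],[0.2,-4.5,0,0,0,0,0],[0.2,-4.5,0,0,0,0,0]],
])

```text
clock: 29.05
eef_pos: [0.4737, -0.0273, 0.2554]
tool_rot: [0.07, 0.998, 0.001, 0.005]
ft_force: [1.3, -0.8, -0.9]
grip_width: 0.0135
```

```bash
python3 lean.py; python3 -c "
from h import *
cam('wrist','wg3')"
```

```text
t29.1 tcp [ 0.4737 -0.0273  0.2554] rv [-171.9    0.6 -180. ] F [ 1.3 -0.8 -0.9] w 0.0135 q [-0.06  0.17 -0.02  1.37  0.    0.08]
lean y deg -0.11 lean x -0.59
top shift est -0.3122
```

View pics/wg3.png

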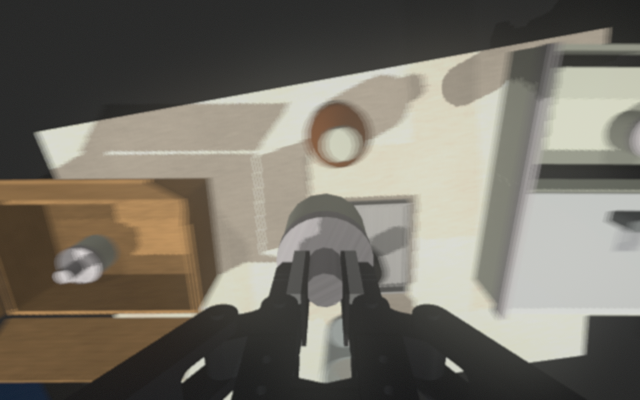

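Request:
move_arm([
  [[0.3,-4.5,-0.2,0,0.3,0,0],[0.3,-4.5,-0.2,0,0.3,0,0],[0.3,-4.5,-0.2,0,0,0,0],[0.3,-4.5,-0.2,0,0,0,0],[0.3,-4.5,-0.2,0,0,0,0]],
])

```text
clock: 29.6
eef_pos: [0.4879, -0.2605, 0.248]
tool_rot: [0.072, 0.997, -0.002, 0.002]
ft_force: [1.1, 0.4, -0.9]
grip_width: 0.0137
```

Request:
move_arm([
  [[0.3,-3,-1,0,0,0,0],[0.2,-1.5,-1,0,0,0,0],[0,-0.5,-2,0,0,0,0],[0,0,-2,0,0,0,0],[0,0,0,0,0,0,0]],
])

```text
clock: 30.1
eef_pos: [0.4921, -0.3169, 0.1852]
tool_rot: [0.077, 0.997, -0.002, 0.002]
ft_force: [-0.8, 1.0, -0.1]
grip_width: 0.0139
```

```bash
python3 lean.py; python3 cart.py
```

```text
t30.1 tcp [ 0.4921 -0.3169  0.1852] rv [-171.2    0.2  179.8] F [-0.8  1.  -0.1] w 0.0139 q [-0.57  0.43  0.15  1.29 -0.   -0.42]
lean y deg 0.21 lean x -0.24
top shift est -0.5959
t30.1 tcp [ 0.4921 -0.3169  0.1852] rv [-171.2    0.2  179.8] F [-0.8  1.  -0.1] w 0.0139 q [-0.57  0.43  0.15  1.29 -0.   -0.42]
knob px [516. 219.] 1180 [ 0.5406 -0.1715  0.068 ] ext [0.1135 0.0162 0.012 ] cart 0.0027 0.0941
body px [501. 212.] 1001 [ 0.5427 -0.1719  0.043 ] ext [0.1089 0.0159 0.014 ] cart 0.0049 0.0941
[([0.478, -0.318, 0.179], 0.88)]
```

View pics/wcart.png

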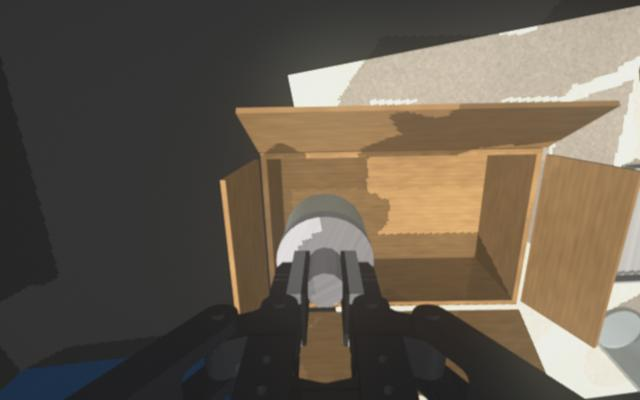

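Request:
move_arm([
  [[0.2,1.1,-1.5,0,0.3,0,0],[-0.1,0,-2,0,0,0,0],[-0.2,0,-2,0,0,0,0],[-0.2,0,-2,0,0,0,0],[0,0,-1,0,0,0,0]],
])

```text
clock: 30.7
eef_pos: [0.4975, -0.3053, 0.1122]
tool_rot: [0.073, 0.997, -0.007, 0.01]
ft_force: [-0.3, -0.1, -0.5]
grip_width: 0.0139
```

```bash
python3 lean.py
```

```text
t30.7 tcp [ 0.4975 -0.3053  0.1122] rv [-171.6    1.1  179.1] F [-0.3 -0.1 -0.5] w 0.0139 q [-0.55  0.46  0.    1.09 -0.   -0.4 ]
lean y deg 0.76 lean x -1.23
top shift est -0.5834
```

Request:
move_arm([
  [[-0.4,0,-1.5,0.7,1.2,0,0],[-0.2,0,-1.6,0,0.3,0,0],[-0.1,0,-1.4,0,0.2,0,0],[0,0,-1,0,0.2,0,0],[0,0,-0.3,0,0,0,0]],
])

```text
clock: 31.2
eef_pos: [0.4933, -0.3054, 0.0544]
tool_rot: [0.072, 0.997, -0.003, -0.006]
ft_force: [-0.5, 0.1, -1.4]
grip_width: 0.0137
```

```bash
python3 lean.py
```

```text
t31.2 tcp [ 0.4933 -0.3054  0.0544] rv [-171.7   -0.7  179.7] F [-0.5  0.1 -1.4] w 0.0137 q [-0.55  0.53 -0.04  1.   -0.01 -0.4 ]
lean y deg 0.41 lean x 0.62
top shift est -0.5843
```

Request:
move_arm([
  [[0,0,-0.4,0.3,-0.5,0,0],[0,0,-0.3,0,0,0,0],[0,0,-0.1,0,0,0,0],[0,0,0,0,0,0,0],[0,0,0,0,0,0,0]],
])

```text
clock: 31.7
eef_pos: [0.4943, -0.3063, 0.0485]
tool_rot: [0.072, 0.997, -0.001, 0.0]
ft_force: [-0.2, -0.1, -1.3]
grip_width: 0.0136
```

```bash
python3 lean.py
```

```text
t31.7 tcp [ 0.4943 -0.3063  0.0485] rv [-171.7    0.   179.9] F [-0.2 -0.1 -1.3] w 0.0136 q [-0.55  0.54 -0.06  0.98 -0.   -0.41]
lean y deg 0.07 lean x -0.05
top shift est -0.5851
```

Request:
move_arm([
  [[0,0,-0.2,0,0,0,0],[0,0,0,0,0,0,0.35],[0,0,0,0,0,0,0.35],[0,0,0,0,0,0,0.35],[0,0,0,0,0,0,0.35]],
])

```text
clock: 32.2
eef_pos: [0.4953, -0.307, 0.0474]
tool_rot: [0.072, 0.997, -0.001, 0.002]
ft_force: [-0.2, 0.2, 0.7]
grip_width: 0.0299
```

Request:
move_arm([
  [[0,0,2,0,0,0,0.35],[0,0,3,0,0,0,0.35],[0,0,4,0,0,0,0.35],[0,0,4,0,0,0,0.35],[0,0,2,0,0,0,0.35]],
])

```text
clock: 32.7
eef_pos: [0.4907, -0.3041, 0.1964]
tool_rot: [0.072, 0.997, 0.002, -0.004]
ft_force: [0.3, 0.0, 0.3]
grip_width: 0.0298
```

```bash
python3 cart.py
```

```text
t32.7 tcp [ 0.4907 -0.3041  0.1964] rv [-171.7   -0.5 -179.8] F [0.3 0.  0.3] w 0.0298 q [-0.55  0.42  0.16  1.33 -0.   -0.41]
knob px [491. 222.] 942 [ 0.5406 -0.172   0.068 ] ext [0.1132 0.0162 0.012 ] cart 0.0028 0.0937
knob px [321. 194.] 304 [ 0.4931 -0.3065  0.0659] ext [0.0151 0.0156 0.0074] cart -0.0266 -0.0459
knob px [322. 256.] 279 [ 0.5484 -0.3138  0.0657] ext [0.0161 0.0152 0.0073] cart 0.0292 -0.0459
body px [478. 215.] 811 [ 0.5427 -0.1721  0.043 ] ext [0.1089 0.0157 0.0139] cart 0.0049 0.0939
body px [322. 184.] 1702 [ 0.4935 -0.3065  0.043 ] ext [0.0449 0.0446 0.0139] cart -0.0261 -0.0459
body px [323. 241.] 1457 [ 0.5486 -0.3139  0.043 ] ext [0.0455 0.0445 0.0136] cart 0.0294 -0.0459
[([0.54, -0.31, 0.045], 0.65)]
```

View pics/wcart.png

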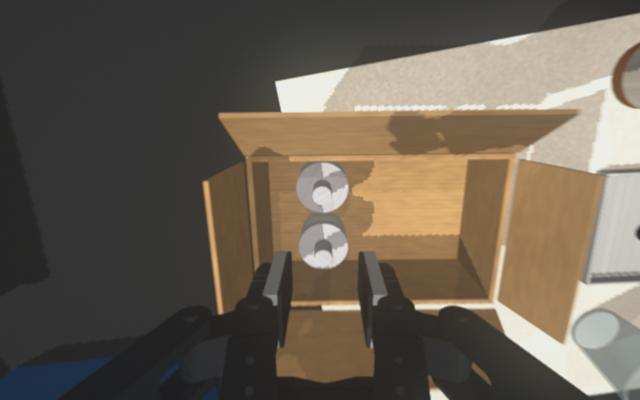

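Both jars stand upright at (322,187) and (323,245). Next is jar B.

Request:
move_arm([
  [[0.2,4.6,0.5,0,0,0,0.4],[0.2,4.6,0.3,0,0,0,0.4],[0.1,4.6,0,0,0,0,0.4],[0,4.6,0,0,0,0,0.4],[0,4.6,0,0,0,0,0.4]],
])

```text
clock: 33.3
eef_pos: [0.494, -0.0735, 0.1989]
tool_rot: [0.079, 0.997, 0.001, -0.005]
ft_force: [1.4, -0.3, -0.2]
grip_width: 0.0342
```

Request:
move_arm([
  [[0,4.6,0,0,0,0,0.4],[0,4.6,0,0,0,0,0.4],[0,4.6,0,0,0,0,0.4],[0,4.6,0,0,0,0,0.4],[0,4.6,0,0,0,0,0.4]],
])

```text
clock: 33.8
eef_pos: [0.4887, 0.1652, 0.1918]
tool_rot: [0.079, 0.997, -0.0, -0.01]
ft_force: [0.5, 0.2, 0.2]
grip_width: 0.0341
```

Request:
move_arm([
  [[0,4.5,0,0,0,0,0.4],[0,4,-1,0,0,0,0.4],[0,3,-2,0,0,0,0.4],[0,1.5,-2,0,0,0,0.4],[0,0,-1,0,0,0,0.4]],
])

```text
clock: 34.3
eef_pos: [0.4848, 0.3064, 0.124]
tool_rot: [0.074, 0.997, -0.001, -0.012]
ft_force: [-1.4, 0.1, -0.8]
grip_width: 0.0343
```

```bash
python3 jars.py; python3 lean.py
```

```text
t34.3 tcp [0.4848 0.3064 0.124 ] rv [-171.5   -1.3  180. ] F [-1.4  0.1 -0.8] w 0.0343 q [0.56 0.46 0.04 1.17 0.01 0.71]
knob px [415. 196.] 575 mean [0.4748 0.3619 0.0684] ext [0.0155 0.0157 0.0068] box [[-0.0752  0.0732]]
knob px [332. 229.] 527 mean [0.4881 0.3104 0.0683] ext [0.0159 0.0154 0.0061] box [[-0.0545  0.0241]]
body px [128. 188.] 1518 mid [0.455 0.18  0.045] ext [0.117  0.0185 0.01  ]
body px [463. 189.] 1050 mid [0.4872 0.3975 0.045 ] ext [0.1171 0.018  0.01  ]
body px [405. 184.] 2890 mid [0.4755 0.3623 0.045 ] ext [0.045  0.0449 0.0099]
body px [331. 214.] 2685 mid [0.4891 0.3102 0.045 ] ext [0.0452 0.0447 0.0099]
[([0.483, 0.314, 0.046], 0.66), ([0.469, 0.361, 0.045], 0.63), ([0.593, 0.026, 0.026], 0.29)]
t34.4 tcp [0.4844 0.3039 0.1242] rv [-171.3   -1.5  179.9] F [-0.1 -0.2 -0. ] w 0.0338 q [0.55 0.46 0.04 1.17 0.01 0.71]
lean y deg 0.34 lean x 1.42
top shift est 0.0171
```

View pics/wj.png

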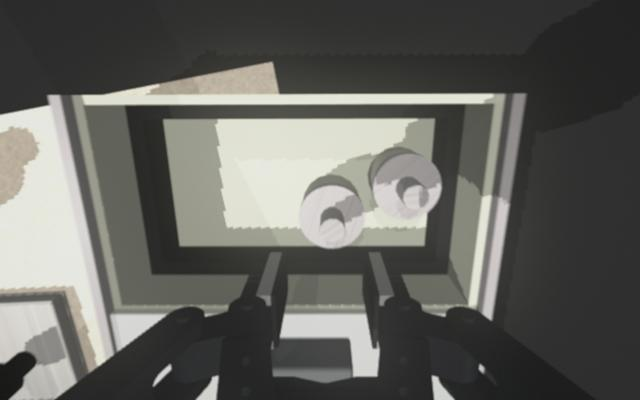

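Request:
move_arm([
  [[0.3,0.7,-1.4,0.3,-1.3,0,0.35],[0.1,0,-1.6,0,0,0,0.35],[-0.1,0,-1.6,0,0,0,0.35],[-0.1,0,-1,0,0,0,0.35],[0,0,0,0,0,0,0.35]],
])

```text
clock: 34.9
eef_pos: [0.4893, 0.3046, 0.0699]
tool_rot: [0.08, 0.997, 0.002, 0.001]
ft_force: [0.6, -0.1, 0.2]
grip_width: 0.0298
```

```bash
python3 lean.py
```

```text
t34.9 tcp [0.4893 0.3046 0.0699] rv [-1.708e+02  1.000e-01 -1.798e+02] F [ 0.6 -0.1  0.2] w 0.0298 q [ 0.56  0.5  -0.05  1.02  0.    0.72]
lean y deg -0.19 lean x -0.07
top shift est 0.0183
```

Request:
move_arm([
  [[-0.1,0.6,-0.5,-0.2,0,0,0.35],[0,0,-0.8,0,0,0,0.35],[-0.1,0,-0.7,0,0,0,0.35],[0,0,-0.1,0,0,0,0.35],[0,0,0,0,0,0,0.35]],
])

```text
clock: 35.4
eef_pos: [0.4893, 0.3108, 0.0502]
tool_rot: [0.081, 0.997, 0.001, 0.003]
ft_force: [-0.6, -0.6, -0.0]
grip_width: 0.0299
```

```bash
python3 lean.py
```

```text
t35.4 tcp [0.4893 0.3108 0.0502] rv [-170.7    0.3 -179.9] F [-0.6 -0.6 -0. ] w 0.0299 q [ 0.57  0.53 -0.07  0.97 -0.    0.73]
lean y deg -0.14 lean x -0.31
top shift est 0.0244
```

Request:
move_arm([
  [[0,0,-0.2,0,0.3,0,0.3],[0,0,0,0,0,0,0],[0,0,0,0,0,0,0],[0,0,0,0,0,0,0],[0,0,1.5,0,0,0,0]],
])

```text
clock: 35.9
eef_pos: [0.4878, 0.3099, 0.0613]
tool_rot: [0.081, 0.997, -0.001, -0.002]
ft_force: [-0.5, -0.1, -0.8]
grip_width: 0.0139
```

Request:
move_arm([
  [[0,0,3,0,0,0,0],[0,0,4,0,0,0,0],[0,0,4,0,0,0,0],[0,-2,4,0,0,0,0],[0,-4,2,0,0,0,0]],
])

```text
clock: 36.4
eef_pos: [0.4846, 0.2506, 0.2336]
tool_rot: [0.078, 0.997, -0.002, -0.005]
ft_force: [1.9, -0.4, -0.8]
grip_width: 0.0133
```

Request:
move_arm([
  [[0.2,-4.5,0,0,0,0,0],[0.2,-4.5,0,0,0,0,0],[0.2,-4.5,0,0,0,0,0],[0.2,-4.5,0,0,0,0,0],[0.2,-4.5,0,0,0,0,0]],
])

```text
clock: 36.9
eef_pos: [0.4963, 0.0207, 0.2405]
tool_rot: [0.074, 0.997, 0.0, 0.002]
ft_force: [0.8, 0.3, -0.9]
grip_width: 0.0139
```

```bash
python3 lean.py; python3 -c "
from h import *
cam('wrist','wg4')"
```

```text
t36.9 tcp [0.4963 0.0207 0.2405] rv [-171.5    0.2 -180. ] F [ 0.8  0.3 -0.9] w 0.0139 q [0.04 0.23 0.01 1.35 0.   0.19]
lean y deg -0.05 lean x -0.24
top shift est -0.2614
```

View pics/wg4.png

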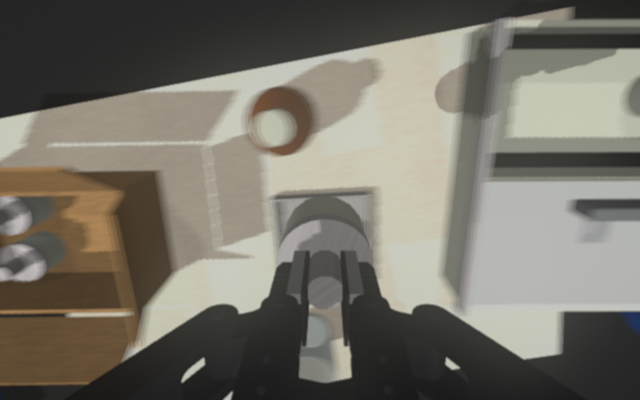

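Request:
move_arm([
  [[1.2,-4.5,-0.2,0,0.2,0,0],[1.2,-4.5,-0.2,0,0,0,0],[1.2,-4.5,0,0,0,0,0],[1.2,-4.5,0,0,0,0,0],[1.1,-3.5,0,0,0,0,0]],
])

```text
clock: 37.45
eef_pos: [0.554, -0.2021, 0.2379]
tool_rot: [0.077, 0.997, -0.002, 0.002]
ft_force: [0.5, -0.4, -0.5]
grip_width: 0.0138
```

Request:
move_arm([
  [[0.5,-2,-0.5,0,0,0,0],[0,-0.5,-1,0,0,0,0],[0,0,-2,0,0,0,0],[0,0,-1.5,0,0,0,0],[0,0,0,0,0,0,0]],
])

```text
clock: 37.95
eef_pos: [0.5588, -0.2321, 0.1838]
tool_rot: [0.081, 0.997, -0.002, 0.001]
ft_force: [-0.0, 0.6, -1.3]
grip_width: 0.0136
```

```bash
python3 lean.py; python3 cart.py
```

```text
t38.0 tcp [ 0.5588 -0.2321  0.1838] rv [-1.707e+02  1.000e-01  1.798e+02] F [-0.   0.6 -1.3] w 0.0136 q [-0.39  0.47  0.21  1.31 -0.   -0.23]
lean y deg 0.18 lean x -0.14
top shift est -0.5022
t38.0 tcp [ 0.5588 -0.2321  0.1838] rv [-1.707e+02  1.000e-01  1.798e+02] F [-0.   0.6 -1.3] w 0.0136 q [-0.39  0.47  0.21  1.31 -0.   -0.23]
knob px [401. 147.] 544 [ 0.5384 -0.1715  0.068 ] ext [0.1166 0.0158 0.012 ] cart 0.0005 0.0939
knob px [210. 124.] 408 [ 0.4934 -0.3062  0.0657] ext [0.0157 0.0155 0.0073] cart -0.0263 -0.0456
knob px [219. 196.] 349 [ 0.5484 -0.3135  0.0655] ext [0.0157 0.0156 0.007 ] cart 0.0292 -0.0456
body px [395. 143.] 494 [ 0.5389 -0.1715  0.043 ] ext [0.1166 0.0157 0.014 ] cart 0.0011 0.0939
body px [221. 120.] 2192 [ 0.4934 -0.3067  0.043 ] ext [0.0446 0.0454 0.0137] cart -0.0262 -0.046
body px [229. 186.] 1834 [ 0.5485 -0.3136  0.043 ] ext [0.0452 0.0448 0.0139] cart 0.0292 -0.0456
[([0.541, -0.31, 0.045], 0.77), ([0.488, -0.303, 0.043], 0.73), ([0.548, -0.232, 0.182], 0.63)]
```

View pics/wcart.png

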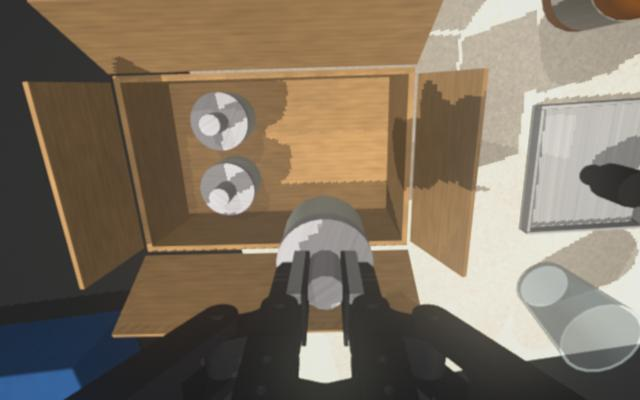

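Request:
move_arm([
  [[0,0.8,-1.5,0,0.2,0,0],[-0.1,0.1,-2,0,0,0,0],[-0.2,0,-2,0,0,0,0],[-0.2,0,-2,0,0,0,0],[0,0,-1,0,0,0,0]],
])

```text
clock: 38.55
eef_pos: [0.5605, -0.2214, 0.1082]
tool_rot: [0.079, 0.997, -0.005, 0.009]
ft_force: [0.5, 0.2, -0.6]
grip_width: 0.0141
```

```bash
python3 lean.py
```

```text
t38.5 tcp [ 0.5605 -0.2214  0.1082] rv [-171.     1.   179.4] F [ 0.5  0.2 -0.6] w 0.0141 q [-0.37  0.5   0.06  1.11 -0.   -0.22]
lean y deg 0.45 lean x -1.09
top shift est -0.4913
```

Request:
move_arm([
  [[-0.3,-0.2,-1.5,0.4,1.1,0,0],[-0.2,0,-1.6,0,0.3,0,0],[-0.1,0,-1.3,0,0.2,0,0],[0,0,-0.8,0,0,0,0],[0,0,-0.2,0,0,0,0]],
])

```text
clock: 39.05
eef_pos: [0.5567, -0.2236, 0.0538]
tool_rot: [0.078, 0.997, -0.003, -0.004]
ft_force: [-0.1, 0.2, -1.2]
grip_width: 0.0139
```

```bash
python3 lean.py
```

```text
t39.0 tcp [ 0.5567 -0.2236  0.0538] rv [-171.1   -0.5  179.7] F [-0.1  0.2 -1.2] w 0.0139 q [-0.38  0.57  0.02  1.03 -0.01 -0.22]
lean y deg 0.33 lean x 0.44
top shift est -0.4941
```

Request:
move_arm([
  [[0,0,-0.4,0.3,-0.4,0,0],[0,0,-0.3,0,0,0,0],[0,0,-0.1,0,0,0,0],[0,0,0,0,0,0,0],[0,0,0,0,0,0,0]],
])

```text
clock: 39.55
eef_pos: [0.5583, -0.2245, 0.0483]
tool_rot: [0.078, 0.997, -0.0, 0.002]
ft_force: [-0.1, 0.2, -0.2]
grip_width: 0.0137
```

```bash
python3 lean.py
```

```text
t39.5 tcp [ 0.5583 -0.2245  0.0483] rv [-171.1    0.2  180. ] F [-0.1  0.2 -0.2] w 0.0137 q [-0.38  0.57  0.    1.    0.   -0.23]
lean y deg -0.0 lean x -0.2
top shift est -0.4949
```

Request:
move_arm([
  [[0,0,-0.1,0,0,0,0],[0,0,0,0,0,0,0.35],[0,0,0,0,0,0,0.35],[0,0,0,0,0,0,0.35],[0,0,0,0,0,0,0.35]],
])

```text
clock: 40.05
eef_pos: [0.5591, -0.2248, 0.0478]
tool_rot: [0.078, 0.997, -0.0, 0.003]
ft_force: [0.8, -0.0, 0.1]
grip_width: 0.0303
```

Request:
move_arm([
  [[0,0,2,0,0,0,0.35],[0,0,3,0,0,0,0.35],[0,0,4,0,0,0,0.35],[0,0,4,0,0,0,0.35],[0,0,2,0,0,0,0.35]],
])

```text
clock: 40.55
eef_pos: [0.5544, -0.2229, 0.1973]
tool_rot: [0.078, 0.997, 0.001, -0.003]
ft_force: [0.5, -0.6, -0.4]
grip_width: 0.0299
```

```bash
python3 cart.py
```

```text
t40.5 tcp [ 0.5544 -0.2229  0.1973] rv [-171.1   -0.4 -179.8] F [ 0.5 -0.6 -0.4] w 0.0299 q [-0.38  0.46  0.23  1.35  0.   -0.23]
knob px [386. 155.] 399 [ 0.5391 -0.1716  0.068 ] ext [0.1161 0.0155 0.0119] cart 0.0013 0.0939
knob px [205. 131.] 367 [ 0.4936 -0.3063  0.066 ] ext [0.0156 0.0155 0.0078] cart -0.0261 -0.0456
knob px [322. 194.] 305 [ 0.5583 -0.2252  0.0657] ext [0.0159 0.0152 0.0071] cart 0.0273 0.0433
knob px [214. 199.] 318 [ 0.5485 -0.3133  0.0658] ext [0.0157 0.0153 0.0075] cart 0.0293 -0.0454
body px [381. 152.] 354 [ 0.5399 -0.1716  0.043 ] ext [0.1148 0.0155 0.014 ] cart 0.002 0.094
body px [216. 126.] 1966 [ 0.4935 -0.3064  0.043 ] ext [0.0447 0.045  0.0139] cart -0.0262 -0.0457
body px [322. 185.] 1686 [ 0.5584 -0.2252  0.043 ] ext [0.0452 0.0446 0.0138] cart 0.0274 0.0433
body px [223. 189.] 1671 [ 0.5484 -0.314   0.043 ] ext [0.0448 0.0455 0.0137] cart 0.0292 -0.0461
[([0.488, -0.301, 0.042], 0.98), ([0.541, -0.309, 0.043], 0.8), ([0.552, -0.222, 0.044], 0.79)]
```

View pics/wcart.png

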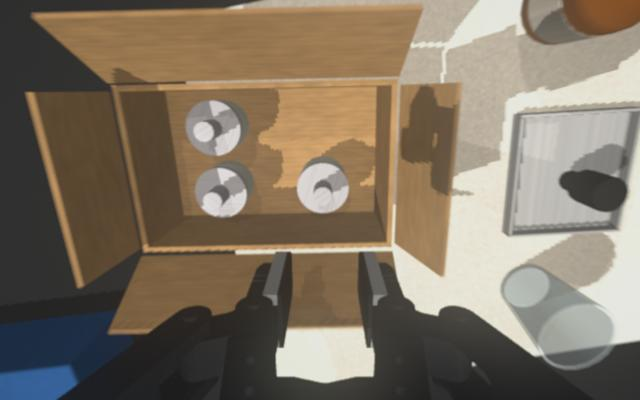

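Three jars are in the carton. Fetching the last one, A.

Request:
move_arm([
  [[-0.4,4.6,0.5,0,0,0,0.4],[-0.4,4.6,0.3,0,0,0,0.4],[-0.5,4.6,0,0,0,0,0.4],[-0.6,4.6,0,0,0,0,0.4],[-0.6,4.6,0,0,0,0,0.4]],
])

```text
clock: 41.15
eef_pos: [0.5277, 0.0071, 0.2001]
tool_rot: [0.085, 0.996, 0.0, -0.004]
ft_force: [1.0, -0.4, -0.7]
grip_width: 0.0341
```

Request:
move_arm([
  [[-0.6,4.6,0.2,0,0,0,0.4],[-0.6,4.6,0.2,0,0,0,0.4],[-0.6,4.6,0,0,0,0,0.4],[-0.6,4.6,0,0,0,0,0.4],[-0.6,4.6,0,0,0,0,0.4]],
])

```text
clock: 41.65
eef_pos: [0.4916, 0.2451, 0.1973]
tool_rot: [0.085, 0.996, -0.001, -0.008]
ft_force: [1.1, -0.2, 0.3]
grip_width: 0.034
```

Request:
move_arm([
  [[-0.6,4.5,0,0,0,0,0.4],[-0.6,3.5,-1,0,0,0,0.4],[-0.4,2,-2,0,0,0,0.4],[-0.3,0.5,-2,0,0,0,0.4],[0,0,-1,0,0,0,0.4]],
])

```text
clock: 42.15
eef_pos: [0.467, 0.3609, 0.1294]
tool_rot: [0.08, 0.997, -0.002, -0.01]
ft_force: [-0.1, -1.2, -1.1]
grip_width: 0.0343
```

```bash
python3 jars.py; python3 lean.py
```

```text
t42.1 tcp [0.467  0.3609 0.1294] rv [-170.9   -1.1  179.8] F [-0.1 -1.2 -1.1] w 0.0343 q [0.65 0.49 0.1  1.2  0.01 0.81]
knob px [329. 233.] 494 mean [0.4747 0.3625 0.0683] ext [0.0159 0.0151 0.0066] box [[-0.0754  0.0737]]
body px [383. 201.] 254 mid [0.4695 0.4002 0.045 ] ext [0.0753 0.0111 0.0099]
body px [ 66. 228.] 1734 mid [0.4567 0.1799 0.045 ] ext [0.114  0.0187 0.01  ]
body px [329. 217.] 2533 mid [0.4755 0.3625 0.045 ] ext [0.0454 0.0444 0.0099]
[([0.467, 0.364, 0.044], 0.85)]
t42.2 tcp [0.4673 0.3595 0.1296] rv [-170.7   -1.2  179.8] F [ 0.5 -0.7  0.1] w 0.0339 q [0.65 0.49 0.1  1.2  0.01 0.81]
lean y deg 0.4 lean x 1.16
top shift est 0.0696
```

View pics/wj.png

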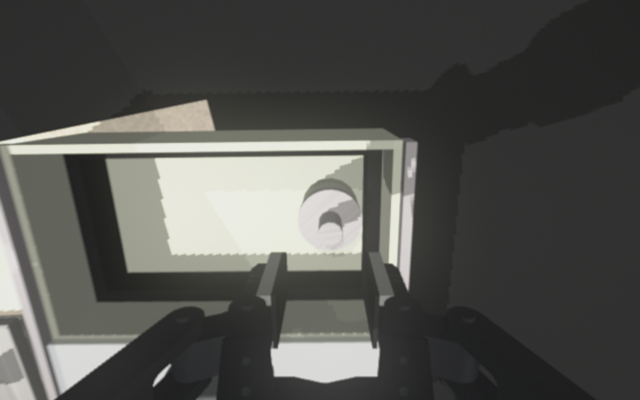

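Request:
move_arm([
  [[0.6,0.2,-1.4,0.4,-1.1,0,0.3],[0.2,0,-1.7,0,0,0,0.3],[0,0,-1.7,0,0,0,0.3],[-0.1,0,-1,0,0,0,0.3],[0,0,0,0,0,0,0.3]],
])

```text
clock: 42.75
eef_pos: [0.4786, 0.3581, 0.0738]
tool_rot: [0.084, 0.996, 0.003, 0.002]
ft_force: [-0.5, -0.6, -0.4]
grip_width: 0.0257
```

```bash
python3 lean.py
```

```text
t42.8 tcp [0.4786 0.3581 0.0738] rv [-170.3    0.2 -179.7] F [-0.5 -0.6 -0.4] w 0.0257 q [0.64 0.53 0.02 1.05 0.   0.81]
lean y deg -0.35 lean x -0.18
top shift est 0.0696
```

Request:
move_arm([
  [[-0.3,0.4,-0.5,-0.3,0.2,0,0.3],[-0.1,0.1,-0.8,0,0,0,0.3],[0,0,-0.9,0,0,0,0.3],[0,0,-0.5,0,0,0,0.3],[0,0,0,0,0,0,0.3]],
])

```text
clock: 43.25
eef_pos: [0.4763, 0.364, 0.0478]
tool_rot: [0.085, 0.996, 0.002, 0.002]
ft_force: [0.1, -0.6, 0.6]
grip_width: 0.0258
```

```bash
python3 lean.py;python3 -c "
from h import *
cam('wrist','wg5')"
```

```text
t43.2 tcp [0.4763 0.364  0.0478] rv [-170.3    0.2 -179.8] F [ 0.1 -0.6  0.6] w 0.0258 q [ 0.65  0.56 -0.01  0.99 -0.    0.82]
lean y deg -0.2 lean x -0.22
top shift est 0.0752
```

View pics/wg5.png

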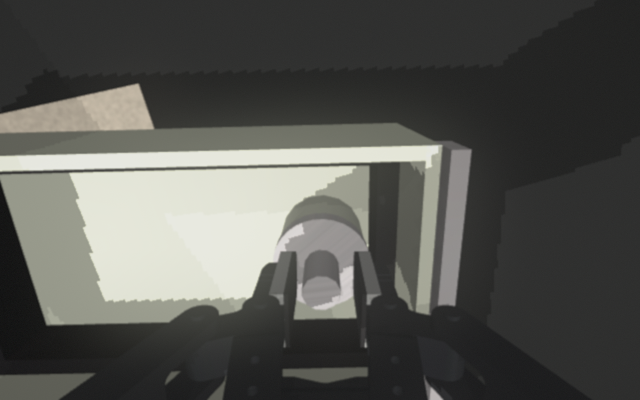

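The knob is between the pads at (322,280). Gripping and lifting.

Request:
move_arm([
  [[0,0,0,0,0,0,0],[0,0,0,0,0,0,0],[0,0,0,0,0,0,0],[0,0,0.3,0,0,0,0],[0,0,1.5,0,0,0,0]],
])

```text
clock: 43.8
eef_pos: [0.4751, 0.3631, 0.0648]
tool_rot: [0.085, 0.996, 0.0, 0.001]
ft_force: [-0.4, 0.4, -1.0]
grip_width: 0.0138
```

Request:
move_arm([
  [[0,0,3,0,0,0,0],[0,0,4,0,0,0,0],[0,0,4,0,0,0,0],[0,-2,4,0,0,0,0],[0,-4,2,0,0,0,0]],
])

```text
clock: 44.3
eef_pos: [0.4724, 0.3038, 0.2387]
tool_rot: [0.082, 0.997, -0.001, -0.001]
ft_force: [1.8, -1.3, -1.3]
grip_width: 0.0136
```

Request:
move_arm([
  [[0.2,-4.6,0,0,0,0,0],[0.2,-4.6,0,0,0,0,0],[0.2,-4.6,0,0,0,0,0],[0.2,-4.6,0,0,0,0,0],[0.2,-4.6,0,0,0,0,0]],
])

```text
clock: 44.8
eef_pos: [0.4842, 0.0692, 0.2474]
tool_rot: [0.078, 0.997, 0.003, 0.007]
ft_force: [1.1, -0.1, -0.5]
grip_width: 0.0137
```

```bash
python3 lean.py; python3 -c "
from h import *
cam('wrist','wg6')"
```

```text
t44.8 tcp [0.4842 0.0692 0.2474] rv [-171.     0.8 -179.7] F [ 1.1 -0.1 -0.5] w 0.0137 q [ 0.14  0.2  -0.    1.35  0.    0.3 ]
lean y deg -0.38 lean x -0.73
top shift est -0.2154
```

View pics/wg6.png

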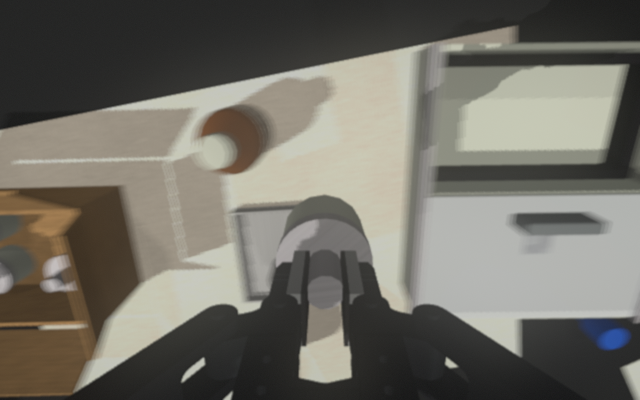

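Request:
move_arm([
  [[0.3,-4.6,-0.2,0,0.5,0,0],[0.3,-4.6,-0.2,0,0.2,0,0],[0.3,-4.6,0,0,0,0,0],[0.3,-4.6,0,0,0,0,0],[0.4,-4.6,0,0,0,0,0]],
])

```text
clock: 45.35
eef_pos: [0.4996, -0.1681, 0.2465]
tool_rot: [0.08, 0.997, 0.0, 0.003]
ft_force: [0.9, 0.5, 0.5]
grip_width: 0.0138
```

Request:
move_arm([
  [[0.3,-3.2,-0.5,0,0,0,0],[0.2,-1.2,-1,0,0,0,0],[0,0,-2,0,0,0,0],[0,0,-1.5,0,0,0,0],[0,0,0,0,0,0,0]],
])

```text
clock: 45.85
eef_pos: [0.5047, -0.2192, 0.1953]
tool_rot: [0.085, 0.996, -0.0, 0.005]
ft_force: [-0.3, 0.3, -1.1]
grip_width: 0.0136
```

```bash
python3 lean.py; python3 cart.py
```

```text
t45.9 tcp [ 0.5047 -0.2192  0.1953] rv [-170.2    0.5  179.9] F [-0.3  0.3 -1.1] w 0.0136 q [-0.41  0.35  0.06  1.27  0.   -0.24]
lean y deg -0.03 lean x -0.54
top shift est -0.4975
t45.9 tcp [ 0.5047 -0.2192  0.1953] rv [-170.2    0.5  179.9] F [-0.3  0.3 -1.1] w 0.0136 q [-0.41  0.35  0.06  1.27  0.   -0.24]
knob px [389. 215.] 342 [ 0.5403 -0.1717  0.0681] ext [0.1135 0.0154 0.0119] cart 0.0025 0.0939
knob px [216. 192.] 322 [ 0.4933 -0.3062  0.0656] ext [0.0155 0.0152 0.0069] cart -0.0264 -0.0456
knob px [225. 254.] 288 [ 0.5482 -0.3137  0.0658] ext [0.0159 0.0156 0.0075] cart 0.029 -0.0457
body px [384. 211.] 294 [ 0.543  -0.1719  0.043 ] ext [0.1084 0.0148 0.0137] cart 0.0051 0.0941
body px [225. 182.] 1719 [ 0.4936 -0.3064  0.043 ] ext [0.0451 0.0448 0.0139] cart -0.0261 -0.0457
body px [233. 239.] 1446 [ 0.5486 -0.3137  0.0429] ext [0.0456 0.045  0.0137] cart 0.0294 -0.0458
[([0.539, -0.309, 0.046], 0.91), ([0.491, -0.216, 0.191], 0.68), ([0.486, -0.305, 0.041], 0.57), ([0.534, -0.154, 0.111], 0.25)]
```

View pics/wcart.png

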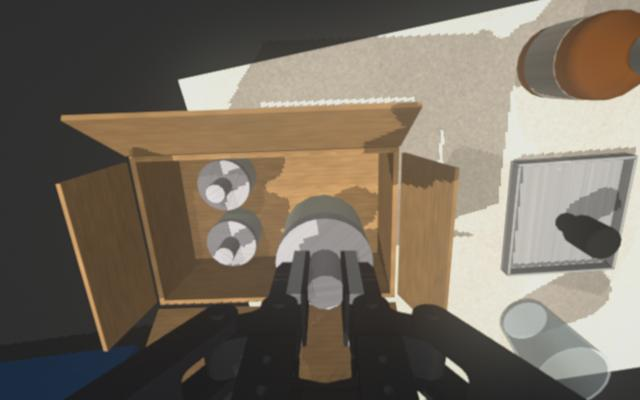

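Request:
move_arm([
  [[-0.1,0.3,-1.5,0,0.5,0,0],[-0.1,0,-2,0,0.2,0,0],[-0.2,0,-2.2,0,0,0,0],[-0.2,0,-2.2,0,0.2,0,0],[-0.1,0,-1.5,0,0,0,0]],
])

```text
clock: 46.45
eef_pos: [0.5033, -0.2141, 0.105]
tool_rot: [0.082, 0.997, -0.003, 0.004]
ft_force: [-1.0, 0.9, -0.6]
grip_width: 0.0134
```

```bash
python3 lean.py
```

```text
t46.5 tcp [ 0.5033 -0.2141  0.105 ] rv [-170.6    0.5  179.6] F [-1.   0.9 -0.6] w 0.0134 q [-0.4   0.41 -0.1   1.05 -0.   -0.24]
lean y deg 0.32 lean x -0.52
top shift est -0.4925
```

Request:
move_arm([
  [[0,-0.3,-1.4,0.3,0.5,0,0],[0,0,-1.6,0,0.3,0,0],[-0.1,0,-1.3,0,0.2,0,0],[0,0,-0.8,0,0,0,0],[0,0,-0.1,0,0,0,0]],
])

```text
clock: 46.95
eef_pos: [0.5023, -0.2151, 0.0482]
tool_rot: [0.081, 0.997, -0.001, -0.006]
ft_force: [-0.3, -0.6, -0.2]
grip_width: 0.0136
```

```bash
python3 lean.py
```

```text
t47.0 tcp [ 0.5023 -0.2151  0.0482] rv [-170.7   -0.7  180. ] F [-0.3 -0.6 -0.2] w 0.0136 q [-0.4   0.49 -0.14  0.95 -0.01 -0.24]
lean y deg 0.12 lean x 0.72
top shift est -0.4938
```

Request:
move_arm([
  [[0,0,-0.1,0,-0.6,0,0],[0,0,-0.05,0,0,0,0],[0,0,0,0,0,0,0.35],[0,0,0,0,0,0,0.35],[0,0,0,0,0,0,0.35]],
])

```text
clock: 47.45
eef_pos: [0.5044, -0.2161, 0.0493]
tool_rot: [0.081, 0.997, -0.001, 0.002]
ft_force: [0.0, 0.4, -0.2]
grip_width: 0.03
```

Request:
move_arm([
  [[0,0,2,0,0,0,0.35],[0,0,3,0,0,0,0.35],[0,0,4,0,0,0,0.35],[0,0,4,0,0,0,0.35],[0,0,2,0,0,0,0.35]],
])

```text
clock: 47.95
eef_pos: [0.5006, -0.2146, 0.2015]
tool_rot: [0.081, 0.997, 0.0, -0.002]
ft_force: [1.2, 0.6, 0.1]
grip_width: 0.0299
```

```bash
python3 cart.py
```

```text
t48.0 tcp [ 0.5006 -0.2146  0.2015] rv [-170.7   -0.2 -180. ] F [1.2 0.6 0.1] w 0.0299 q [-0.4   0.35  0.07  1.3  -0.   -0.24]
knob px [383. 210.] 240 [ 0.5295 -0.1702  0.068 ] ext [0.0915 0.0124 0.0119] cart -0.0084 0.094
knob px [322. 190.] 291 [ 0.502  -0.2164  0.0659] ext [0.0152 0.0147 0.0073] cart -0.0296 0.0446
knob px [214. 197.] 310 [ 0.4932 -0.3062  0.0656] ext [0.0154 0.0159 0.0071] cart -0.0265 -0.0456
knob px [323. 252.] 269 [ 0.558  -0.225   0.0658] ext [0.0154 0.0153 0.0074] cart 0.027 0.0435
knob px [222. 257.] 278 [ 0.5484 -0.3133  0.0656] ext [0.0156 0.0154 0.0071] cart 0.0291 -0.0454
body px [323. 182.] 1582 [ 0.5031 -0.2167  0.0431] ext [0.0435 0.0444 0.0137] cart -0.0285 0.0445
body px [378. 210.] 237 [ 0.537  -0.1713  0.043 ] ext [0.0971 0.013  0.0138] cart -0.0009 0.0939
body px [223. 187.] 1638 [ 0.4933 -0.3067  0.043 ] ext [0.0449 0.0455 0.0139] cart -0.0263 -0.0461
body px [323. 238.] 1421 [ 0.5583 -0.2251  0.0431] ext [0.0456 0.0445 0.0138] cart 0.0273 0.0434
body px [231. 242.] 1403 [ 0.5486 -0.3139  0.043 ] ext [0.0453 0.0456 0.0139] cart 0.0294 -0.0459
[([0.551, -0.223, 0.046], 0.91), ([0.488, -0.304, 0.043], 0.82), ([0.501, -0.213, 0.043], 0.79), ([0.511, -0.369, 0.119], 0.73), ([0.538, -0.305, 0.044], 0.69), ([0.519, -0.271, 0.096], 0.36)]
```

View pics/wcart.png

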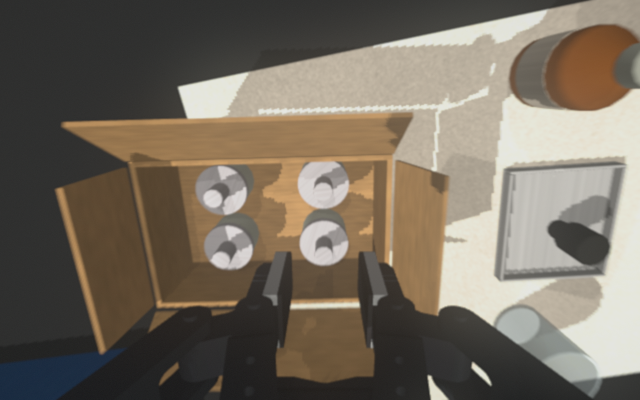

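All four jars stand in the carton at (323,182), (323,238), (223,187) and (231,242). All knob tops are at the same height. Next are the flaps. First I'll move outside the left flap with the fingers shut.

Request:
move_arm([
  [[1,3,0,0,0,0,0],[1,3,0,0,0,0,0],[1,3,0,0,0,0,0],[1,1.5,0,0,0,0,0],[0,0,0,0,0,0,0]],
])

```text
clock: 48.55
eef_pos: [0.5406, -0.1074, 0.1981]
tool_rot: [0.083, 0.997, -0.0, -0.002]
ft_force: [0.1, -0.0, 0.2]
grip_width: -0.0003
```

```bash
cat > fl.py <<'E'
from h import *
import sys
o=st()
yaw=-.132;org=np.array([.5255,-.2645])
xc=np.array([np.cos(yaw),np.sin(yaw)]);yc=np.array([-np.sin(yaw),np.cos(yaw)])
t=o['eef_pos'][:2]-org;print("tcp cart",(t@xc).round(4),(t@yc).round(4),o['eef_pos'][2].round(4))
Rm=R.from_quat(o['tool_rot']).as_matrix();a=-Rm[:,2];print("lean x,y deg",np.degrees(a[:2]).round(2))
for cm in sys.argv[1:]:
    p,d,c=cam(cm,'fl_'+cm);P=cloud(d,c);B=P[...,:2]-org;bx=B@xc;by=B@yc;z=P[...,2]
    hsv=cv2.cvtColor(p,cv2.COLOR_RGB2HSV);br=(d>0)&(hsv[...,0]<25)&(hsv[...,1]>70)&(z>.07)&(z<.16)
    for nm,m,r in [("left",br&(abs(bx)<.05)&(by>.04)&(by<.15),.1-by),("right",br&(abs(bx)<.05)&(by<-.04)&(by>-.15),.1+by),
                 ("near",br&(abs(by)<.08)&(bx<-.01)&(bx>-.12),.064+bx),("far",br&(abs(by)<.08)&(bx>.01)&(bx<.12),.064-bx)]:
        h=.08 if nm in("left","right") else .084
        k=m&(np.hypot(r,z-h)>.025)&(np.hypot(r,z-h)<.066)
        if k.sum()>20:
            ang=np.arctan2(z[k]-h,r[k]); print(cm,nm,k.sum(),"angle med",np.median(ang).round(3),np.percentile(ang,[10,90]).round(3))
E
python3 fl.py wrist top side
```

```text
t48.5 tcp [ 0.5406 -0.1074  0.1981] rv [-170.5   -0.2  180. ] F [ 0.1 -0.   0.2] w -0.0003 q [-0.2   0.36  0.08  1.3  -0.   -0.03]
tcp cart -0.0057 0.1577 0.1981
lean x,y deg [0.24 0.  ]
wrist left 1720 angle med 1.908 [1.897 1.946]
wrist near 6777 angle med 2.05 [2.029 2.07 ]
wrist far 8648 angle med 2.137 [2.107 2.191]
top right 275 angle med 1.843 [1.802 1.916]
top near 169 angle med 2.075 [2.038 2.105]
top far 203 angle med 2.09 [2.049 2.143]
side left 281 angle med 1.954 [1.908 1.998]
side right 299 angle med 1.8 [1.722 1.915]
side near 169 angle med 2.077 [2.058 2.104]
side far 363 angle med 2.094 [2.058 2.146]
```

View pics/fl_wrist.png

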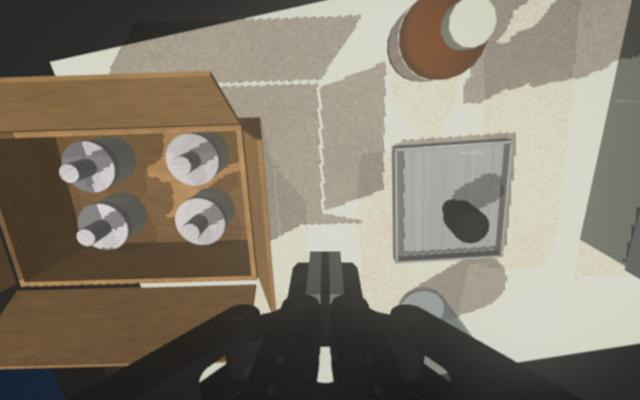

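Angles: left 1.92, right 1.83, near 2.06, far 2.1. Lowering outside the left flap.

Request:
move_arm([
  [[0.2,0,-1.8,0,0,0,0],[0,0,-1.8,0,0,0,0],[0,0,-1.8,0,0,0,0],[0,0,-1.5,0,0,0,0],[-0.2,0,-0.8,0,0,0,0]],
])

```text
clock: 49.2
eef_pos: [0.5381, -0.1159, 0.1198]
tool_rot: [0.089, 0.996, -0.002, -0.001]
ft_force: [0.3, -0.3, -0.4]
grip_width: 0.0003
```

```bash
python3 fl.py
```

```text
t49.2 tcp [ 0.5381 -0.1159  0.1198] rv [-1.698e+02 -1.000e-01  1.798e+02] F [ 0.3 -0.3 -0.4] w 0.0003 q [-0.21  0.41 -0.05  1.11 -0.   -0.03]
tcp cart -0.0071 0.149 0.1198
lean x,y deg [0.13 0.18]
```

Request:
move_arm([
  [[0,-1.5,0,0,0,0,0],[0,-1.5,0,0,0,0,0],[-0.1,-1.5,0,0,0,0,0],[-0.2,-1.5,0,0,0,0,0],[-0.2,-1.3,0,0,0,0,0]],
])

```text
clock: 49.7
eef_pos: [0.5319, -0.1963, 0.1209]
tool_rot: [0.09, 0.996, -0.002, -0.001]
ft_force: [-0.0, 1.1, 0.0]
grip_width: 0.0001
```

```bash
python3 fl.py wrist side
```

```text
t49.7 tcp [ 0.5319 -0.1963  0.1209] rv [-1.697e+02 -1.000e-01  1.798e+02] F [-0.   1.1  0. ] w 0.0001 q [-0.35  0.44 -0.    1.13 -0.   -0.17]
tcp cart -0.0027 0.0684 0.1209
lean x,y deg [0.09 0.2 ]
wrist left 5980 angle med 0.824 [0.804 0.856]
wrist right 318 angle med 1.828 [1.797 1.863]
wrist near 25955 angle med 2.044 [0.792 2.065]
wrist far 395 angle med 1.31 [1.081 1.529]
side left 439 angle med 0.803 [0.709 0.897]
side right 203 angle med 1.786 [1.717 1.894]
side near 352 angle med 1.236 [0.536 2.089]
side far 570 angle med 2.071 [0.609 2.14 ]
```

View pics/fl_side.png

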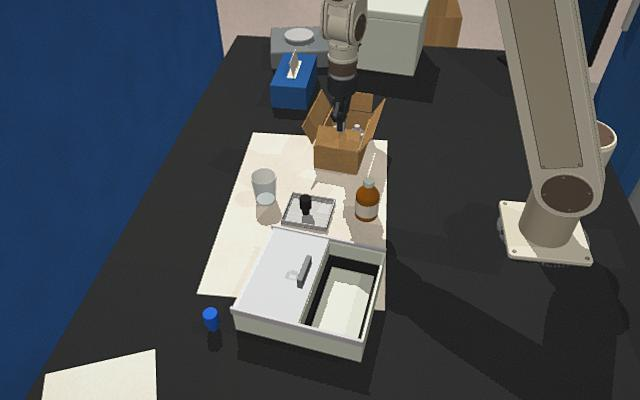

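Request:
move_arm([
  [[0,-0.3,-1.0,0,0,0,0],[0,-0.2,-1.0,0,0,0,0],[0,0,-0.8,0,0,0,0],[0,0,-0.6,0,0,0,0],[0,0,-0.3,0,0,0,0]],
])

```text
clock: 50.3
eef_pos: [0.5325, -0.2026, 0.0835]
tool_rot: [0.09, 0.996, -0.003, 0.001]
ft_force: [-8.2, 1.2, 28.9]
grip_width: 0.0001
```

```bash
python3 fl.py wrist
```

```text
t50.3 tcp [ 0.5325 -0.2026  0.0835] rv [-1.696e+02  1.000e-01  1.796e+02] F [-8.2  1.2 28.9] w 0.0001 q [-0.36  0.48 -0.05  1.04 -0.01 -0.18]
tcp cart -0.0013 0.0622 0.0835
lean x,y deg [-0.05  0.37]
wrist left 9188 angle med 0.077 [0.048 0.159]
wrist near 38652 angle med 2.046 [-0.015  2.067]
wrist far 177 angle med -0.019 [-0.034 -0.005]
```

The flap is pressed to its stop (29 N). Rising and going to the right flap.

Request:
move_arm([
  [[0,0,1,0,0,0,0],[0,0,3,0,0,0,0],[0,0,4,0,0,0,0],[-0.2,-2,4,0,0,0,0],[-0.5,-4,0,0,0,0,0]],
])

```text
clock: 50.85
eef_pos: [0.524, -0.2561, 0.2064]
tool_rot: [0.085, 0.996, -0.002, -0.002]
ft_force: [1.4, -1.3, -0.0]
grip_width: 0.0
```

Request:
move_arm([
  [[-0.5,-4,0,0,0,0,0],[-0.5,-4,0,0,0,0,0],[-0.5,-4,0,0,0,0,0],[-0.3,-2.5,0,0,0,0,0],[0,0,0,0,0,0,0]],
])

```text
clock: 51.35
eef_pos: [0.5063, -0.4079, 0.2079]
tool_rot: [0.084, 0.996, -0.003, -0.0]
ft_force: [0.1, 0.4, 0.2]
grip_width: 0.0002
```

```bash
python3 fl.py wrist top
```

```text
t51.4 tcp [ 0.5063 -0.4079  0.2079] rv [-170.4   -0.   179.7] F [0.1 0.4 0.2] w 0.0002 q [-0.68  0.56  0.42  1.43 -0.   -0.51]
tcp cart -0.0002 -0.1447 0.2079
lean x,y deg [0.04 0.3 ]
wrist left 5637 angle med 0.089 [0.06  0.138]
wrist right 727 angle med 1.791 [1.771 1.812]
wrist near 9950 angle med 2.042 [-0.009  2.063]
wrist far 11552 angle med 2.127 [-1.000e-03  2.183e+00]
top left 457 angle med 0.097 [0.026 0.186]
top right 274 angle med 1.841 [1.798 1.915]
top near 573 angle med 2.058 [-0.015  2.098]
top far 657 angle med 2.082 [-0.01   2.137]
```

View pics/fl_wrist.png

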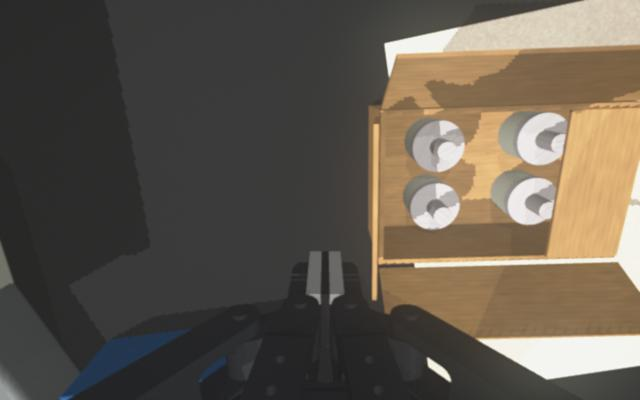

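Request:
move_arm([
  [[0,-0.6,-1.8,0,0,0,0],[0,0,-1.8,0,0,0,0],[0,0,-1.8,0,0,0,0],[-0.1,0,-1.6,0,0,0,0],[-0.2,0,-1.0,0,0,0,0]],
])

```text
clock: 51.95
eef_pos: [0.508, -0.4026, 0.1282]
tool_rot: [0.077, 0.997, -0.001, 0.002]
ft_force: [-0.9, 0.6, 0.2]
grip_width: -0.0003
```

```bash
python3 fl.py
```

```text
t52.0 tcp [ 0.508  -0.4026  0.1282] rv [-171.2    0.2  179.8] F [-0.9  0.6  0.2] w -0.0003 q [-0.67  0.59  0.26  1.24 -0.   -0.52]
tcp cart 0.0008 -0.1392 0.1282
lean x,y deg [-0.17  0.17]
```

Request:
move_arm([
  [[0.1,1.5,-0.3,0,0,0,0],[0.2,1.5,-0.3,0,0,0,0],[0.2,1.5,-0.2,0,0,0,0],[0.2,1.5,-0.2,0,0,0,0],[0.1,1.0,0,0,0,0,0]],
])

```text
clock: 52.45
eef_pos: [0.5163, -0.3252, 0.1167]
tool_rot: [0.075, 0.997, -0.001, 0.0]
ft_force: [-0.0, -0.9, -0.2]
grip_width: 0.0001
```

```bash
python3 fl.py wrist
```

```text
t52.5 tcp [ 0.5163 -0.3252  0.1167] rv [-171.4    0.   179.9] F [-0.  -0.9 -0.2] w 0.0001 q [-0.56  0.52  0.12  1.17 -0.   -0.41]
tcp cart -0.0012 -0.0614 0.1167
lean x,y deg [-0.04  0.1 ]
wrist left 11155 angle med 0.087 [0.061 0.135]
wrist right 6678 angle med 0.709 [0.673 0.78 ]
wrist near 33466 angle med 2.041 [0.004 2.064]
wrist far 4065 angle med -0.004 [-0.025  1.38 ]
```

Request:
move_arm([
  [[0,0.1,-1.0,0,0,0,0],[0,0,-0.9,0,0,0,0],[0,0,-0.8,0,0,0,0],[0,0,-0.5,0,0,0,0],[0,0,-0.3,0,0,0,0]],
])

```text
clock: 53.0
eef_pos: [0.518, -0.3228, 0.0832]
tool_rot: [0.074, 0.997, -0.001, 0.003]
ft_force: [-7.9, 7.3, 32.1]
grip_width: 0.0003
```

```bash
python3 fl.py wrist
```

```text
t53.0 tcp [ 0.518  -0.3228  0.0832] rv [-171.6    0.3  179.9] F [-7.9  7.3 32.1] w 0.0003 q [-0.56  0.55  0.07  1.09  0.   -0.41]
tcp cart 0.0002 -0.0587 0.0832
lean x,y deg [-0.32  0.1 ]
wrist left 15479 angle med 0.086 [0.061 0.132]
wrist right 10668 angle med 0.088 [0.049 1.056]
wrist near 47804 angle med 2.045 [-0.02   2.067]
wrist far 4971 angle med -0.007 [-0.028  0.011]
```

Both end flaps are down. Rising and checking with plane fits.

Request:
move_arm([
  [[0,0,1,0,0,0,0],[0,0,3,0,0,0,0],[0,0.5,4,0,0,0,0],[-1,2,4,0,0,0,0],[-2,2,0,0,0,0,0]],
])

```text
clock: 53.55
eef_pos: [0.4869, -0.2807, 0.2049]
tool_rot: [0.077, 0.997, -0.001, 0.002]
ft_force: [0.2, -0.4, 0.4]
grip_width: -0.0
```

```bash
cat > plane.py <<'E'
from h import *
import sys
yaw=-.132;org=np.array([.5255,-.2645])
xc=np.array([np.cos(yaw),np.sin(yaw)]);yc=np.array([-np.sin(yaw),np.cos(yaw)])
for cm in sys.argv[1:]:
    p,d,c=cam(cm,'pl_'+cm);P=cloud(d,c);B=P[...,:2]-org;bx=B@xc;by=B@yc;z=P[...,2]
    hsv=cv2.cvtColor(p,cv2.COLOR_RGB2HSV);br=(d>0)&(hsv[...,0]<25)&(hsv[...,1]>60)&(z>.07)&(z<.11)
    for nm,m,r in [("left",br&(abs(bx)<.05)&(by>.045)&(by<.095),.1-by),("right",br&(abs(bx)<.05)&(by<-.045)&(by>-.095),.1+by),
                 ("near",br&(abs(by)<.09)&(bx<-.006)&(bx>-.058),.064+bx),("far",br&(abs(by)<.09)&(bx>.006)&(bx<.058),.064-bx)]:
        if m.sum()>60:
            s,i=np.polyfit(r[m],z[m],1);print(cm,nm,m.sum(),"slope rad",np.arctan(s).round(3),"z@hinge",i.round(4),"zmean",z[m].mean().round(4))
E
python3 fl.py; python3 plane.py wrist top side
```

```text
t53.5 tcp [ 0.4869 -0.2807  0.2049] rv [-171.2    0.2  179.9] F [ 0.2 -0.4  0.4] w -0.0 q [-0.52  0.37  0.12  1.31  0.   -0.37]
tcp cart -0.0361 -0.0211 0.2049
lean x,y deg [-0.23  0.08]
wrist left 7000 slope rad -0.0 z@hinge 0.0837 zmean 0.0837
wrist right 6741 slope rad 0.001 z@hinge 0.0835 zmean 0.0836
wrist near 8208 slope rad 0.021 z@hinge 0.0828 zmean 0.0834
wrist far 6105 slope rad -0.002 z@hinge 0.0837 zmean 0.0837
top left 654 slope rad 0.023 z@hinge 0.0832 zmean 0.0839
top right 233 slope rad -0.012 z@hinge 0.0845 zmean 0.0841
top near 400 slope rad 0.003 z@hinge 0.084 zmean 0.0841
top far 600 slope rad -0.002 z@hinge 0.0842 zmean 0.0841
side left 425 slope rad 0.05 z@hinge 0.0823 zmean 0.0837
side right 309 slope rad 0.007 z@hinge 0.084 zmean 0.0842
side near 383 slope rad 0.002 z@hinge 0.0841 zmean 0.0842
side far 373 slope rad -0.004 z@hinge 0.0842 zmean 0.0841
```

View pics/pl_wrist.png

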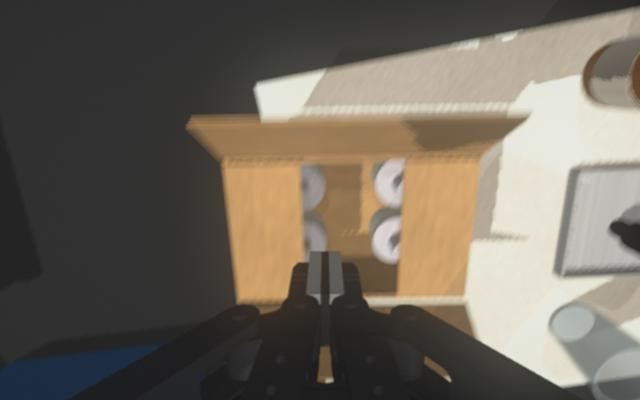

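Both end flaps are flat (slope 0.00 rad), and the jars are still upright between them. Now to outside the near flap.

Request:
move_arm([
  [[-2,0.7,0,0,0,0,0],[-3,1,0,0,0,0,0],[-3,1,0,0,0,0,0],[-1.8,0.5,-0.5,0,0,0,0],[0,0,-1,0,0,0,0]],
])

```text
clock: 54.2
eef_pos: [0.3839, -0.2493, 0.181]
tool_rot: [0.078, 0.997, 0.001, -0.003]
ft_force: [0.5, 0.2, 0.3]
grip_width: -0.0002
```

Request:
move_arm([
  [[0,0,-1.8,0,0,0,0],[0,0,-1.8,0,0,0,0],[-0.2,0,-1.2,0,0,0,0],[-0.2,0,-0.5,0,0,0,0],[0,0,0,0,0,0,0]],
])

```text
clock: 54.7
eef_pos: [0.3827, -0.2528, 0.1212]
tool_rot: [0.079, 0.997, 0.002, -0.004]
ft_force: [0.1, 1.0, -0.1]
grip_width: -0.0002
```

```bash
python3 fl.py
```

```text
t54.7 tcp [ 0.3827 -0.2528  0.1212] rv [-170.9   -0.5 -179.8] F [ 0.1  1.  -0.1] w -0.0002 q [-0.58  0.25 -0.29  1.04 -0.   -0.42]
tcp cart -0.1431 -0.0072 0.1212
lean x,y deg [ 0.46 -0.22]
```

Request:
move_arm([
  [[2,-0.2,0,0,0,0,0],[2,-0.2,0,0,0,0,0],[2,-0.2,0,0,0,0,0],[2,-0.2,0,0,0,0,0],[1.8,-0.2,0,0,0,0,0]],
])

```text
clock: 55.2
eef_pos: [0.4839, -0.2651, 0.1214]
tool_rot: [0.081, 0.997, 0.001, -0.005]
ft_force: [-0.8, 0.9, -0.2]
grip_width: 0.0001
```

```bash
python3 fl.py wrist
```

```text
t55.2 tcp [ 0.4839 -0.2651  0.1214] rv [-170.7   -0.6 -179.8] F [-0.8  0.9 -0.2] w 0.0001 q [-0.5   0.42 -0.04  1.13 -0.   -0.34]
tcp cart -0.0411 -0.006 0.1214
lean x,y deg [ 0.57 -0.19]
wrist left 9737 angle med 0.938 [0.527 1.374]
wrist right 10077 angle med 0.98 [0.558 1.474]
wrist near 22340 angle med 0.862 [0.843 0.889]
wrist far 205 angle med -0.006 [-0.024  0.009]
```

View pics/fl_wrist.png

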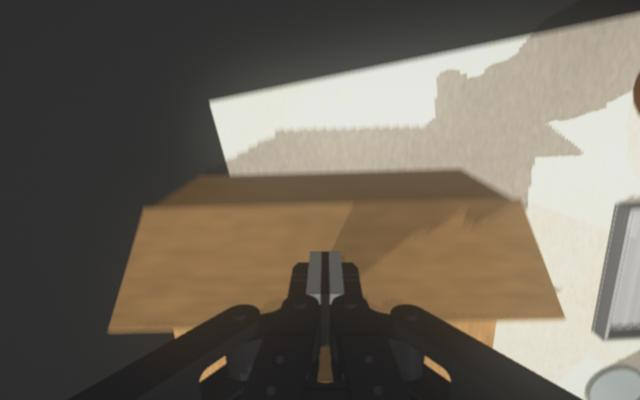

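Request:
move_arm([
  [[0.6,-0.1,-0.7,0,0,0,0],[0.4,0,-0.9,0,0,0,0],[0,0,-0.8,0,0,0,0],[0,0,-0.6,0,0,0,0],[0,0,-0.4,0,0,0,0]],
])

```text
clock: 55.75
eef_pos: [0.4995, -0.2677, 0.0875]
tool_rot: [0.081, 0.997, 0.0, -0.001]
ft_force: [-7.8, 5.5, 33.7]
grip_width: -0.0002
```

```bash
python3 fl.py wrist
```

```text
t55.8 tcp [ 0.4995 -0.2677  0.0875] rv [-1.707e+02 -1.000e-01 -1.800e+02] F [-7.8  5.5 33.7] w -0.0002 q [-0.49  0.47 -0.05  1.05 -0.   -0.33]
tcp cart -0.0253 -0.0066 0.0875
lean x,y deg [ 0.13 -0.03]
wrist left 9202 angle med 0.168 [0.117 0.261]
wrist right 7608 angle med 0.175 [0.126 0.261]
wrist near 22330 angle med 0.1 [0.063 1.086]
wrist far 1058 angle med -0.007 [-0.025  0.008]
```

Near flap is at its stop. Rising and passing over the carton to outside the far flap.

Request:
move_arm([
  [[0,0,1,0,0,0,0],[0,0,3,0,0,0,0],[0,0.5,4,0,0,0,0],[1,1,4,0,0,0,0],[3,0.5,0,0,0,0,0]],
])

```text
clock: 56.3
eef_pos: [0.5323, -0.2467, 0.2119]
tool_rot: [0.084, 0.996, 0.001, -0.005]
ft_force: [0.9, -1.1, 0.8]
grip_width: -0.0001
```

Request:
move_arm([
  [[3,0,0,0,0,0,0],[3,0,0,0,0,0,0],[3,0,0,0,0,0,0],[2.5,0,0,0,0,0,0],[0,0,0,0,0,0,0]],
])

```text
clock: 56.8
eef_pos: [0.652, -0.2461, 0.2142]
tool_rot: [0.084, 0.997, 0.001, -0.003]
ft_force: [0.0, -0.2, -1.0]
grip_width: -0.0001
```

```bash
python3 fl.py wrist; python3 plane.py top
```

```text
t56.8 tcp [ 0.652  -0.2461  0.2142] rv [-170.4   -0.3 -179.9] F [ 0.  -0.2 -1. ] w -0.0001 q [-0.36  0.67  0.64  1.54 -0.   -0.19]
tcp cart 0.123 0.0349 0.2142
lean x,y deg [ 0.33 -0.12]
wrist left 4703 angle med 0.098 [0.059 0.2  ]
wrist right 4867 angle med 0.102 [0.058 0.208]
wrist near 1627 angle med 0.065 [0.047 0.084]
wrist far 13988 angle med 2.118 [-0.024  2.173]
top left 648 slope rad 0.019 z@hinge 0.0855 zmean 0.086
top near 413 slope rad -0.002 z@hinge 0.0883 zmean 0.0882
top far 357 slope rad 0.001 z@hinge 0.084 zmean 0.084
```

View pics/fl_wrist.png

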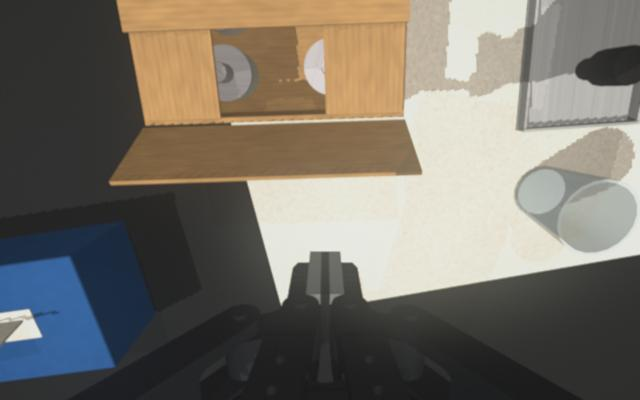

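Request:
move_arm([
  [[0.5,0,-1.5,0,0,0,0],[0.2,0,-1.8,0,0,0,0],[0,0,-1.8,0,0,0,0],[0,0,-1.8,0,0,0,0],[0,0,-1.2,0,0,0,0]],
])

```text
clock: 57.4
eef_pos: [0.6526, -0.248, 0.1325]
tool_rot: [0.086, 0.996, 0.0, -0.002]
ft_force: [0.1, 0.5, 0.0]
grip_width: 0.0002
```

```bash
python3 fl.py
```

```text
t57.4 tcp [ 0.6526 -0.248   0.1325] rv [-170.1   -0.3 -180. ] F [0.1 0.5 0. ] w 0.0002 q [-0.36  0.7   0.47  1.35 -0.   -0.19]
tcp cart 0.1238 0.0331 0.1325
lean x,y deg [ 0.28 -0.03]
```

Request:
move_arm([
  [[0,0,-0.6,0,0,0,0],[-1.8,0.1,-0.3,0,0,0,0],[-1.8,0.1,-0.1,0,0,0,0],[-1.8,0.1,0,0,0,0,0],[-1.8,0.1,0,0,0,0,0]],
])

```text
clock: 57.9
eef_pos: [0.5755, -0.2435, 0.1176]
tool_rot: [0.087, 0.996, 0.001, -0.004]
ft_force: [0.7, -0.0, 0.6]
grip_width: -0.0002
```

```bash
python3 fl.py wrist side
```

```text
t57.9 tcp [ 0.5755 -0.2435  0.1176] rv [-170.1   -0.4 -179.9] F [ 0.7 -0.   0.6] w -0.0002 q [-0.4   0.56  0.18  1.2  -0.   -0.23]
tcp cart 0.0468 0.0274 0.1176
lean x,y deg [ 0.41 -0.14]
wrist left 17178 angle med 0.172 [0.075 1.036]
wrist right 16995 angle med 0.173 [0.075 1.122]
wrist near 21391 angle med 0.09 [0.062 0.133]
wrist far 20368 angle med 0.869 [-0.022  0.953]
side left 352 angle med 0.198 [0.072 1.148]
side right 273 angle med 0.205 [0.077 1.117]
side near 336 angle med 0.113 [0.056 0.182]
side far 364 angle med 0.8 [-0.029  0.882]
```

View pics/fl_wrist.png

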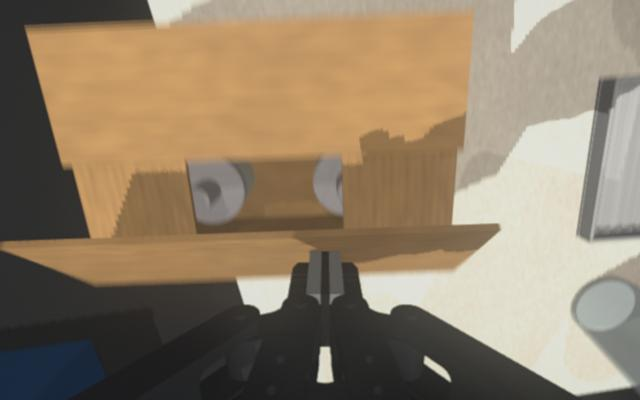

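Request:
move_arm([
  [[-0.9,0.1,-0.7,0,0,0,0],[-0.5,0,-0.8,0,0,0,0],[0,0,-0.7,0,0,0,0],[0,0,-0.5,0,0,0,0],[0,0,-0.4,0,0,0,0]],
])

```text
clock: 58.5
eef_pos: [0.5615, -0.2435, 0.0876]
tool_rot: [0.088, 0.996, 0.0, -0.002]
ft_force: [-3.9, 2.0, 24.2]
grip_width: 0.0003
```

```bash
python3 fl.py wrist
```

```text
t58.5 tcp [ 0.5615 -0.2435  0.0876] rv [-169.9   -0.2 -179.9] F [-3.9  2.  24.2] w 0.0003 q [-0.41  0.55  0.09  1.11 -0.   -0.23]
tcp cart 0.0329 0.0255 0.0876
lean x,y deg [ 0.2  -0.05]
wrist left 19447 angle med 0.177 [0.13  0.269]
wrist right 18935 angle med 0.173 [0.127 0.263]
wrist near 28505 angle med 0.09 [0.063 0.133]
wrist far 22008 angle med 0.086 [0.059 0.377]
```

Pressed to its stop (24 N). Rising clear for the final checks.

Request:
move_arm([
  [[0,0,0.8,0,0,0,0],[0,0,3,0,0,0,0],[0,0,4,0,0,0,0],[-1,0,4,0,0,0,0],[-3,0,2,0,0,0,0]],
])

```text
clock: 59.05
eef_pos: [0.5219, -0.2419, 0.2248]
tool_rot: [0.086, 0.996, 0.002, -0.005]
ft_force: [0.6, -0.4, 0.4]
grip_width: 0.0001
```

Request:
move_arm([
  [[-3,2,1,0,0,0,0],[-3,3,0,0,0,0,0],[-3,3,0,0,0,0,0],[-2,3,0,0,0,0,0],[0,0,0,0,0,0,0]],
])

```text
clock: 59.55
eef_pos: [0.4099, -0.1311, 0.2418]
tool_rot: [0.088, 0.996, -0.0, 0.001]
ft_force: [0.0, -0.5, 0.1]
grip_width: -0.0001
```

```bash
python3 fl.py wrist; python3 plane.py wrist top side; python3 - <<'E'
from h import *
for cm in ["top","wrist","side"]:
    p,d,c=cam(cm,"fin_"+cm)
    for t in ["bung","beaker","reagent","jar0","lid_handle"]: print(cm,t,[(np.round(x["at"],3).tolist(),round(x["confidence"],2)) for x in bot.find_in(cm,t)][:4])
    if cm=="top": crop(p,170,130,490,280,"fin_topc",2.5)
E
```

```text
t59.5 tcp [ 0.4099 -0.1311  0.2418] rv [-1.699e+02  1.000e-01  1.800e+02] F [ 0.  -0.5  0.1] w -0.0001 q [-0.31  0.1  -0.14  1.33  0.   -0.13]
tcp cart -0.1321 0.1171 0.2418
lean x,y deg [-0.13  0.03]
wrist left 1484 angle med 0.177 [0.132 0.265]
wrist right 2649 angle med 0.181 [0.131 0.268]
wrist near 4171 angle med 0.092 [0.063 0.134]
wrist far 920 angle med 0.081 [0.058 0.117]
wrist left 1411 slope rad -0.001 z@hinge 0.0876 zmean 0.0876
wrist right 3978 slope rad 0.001 z@hinge 0.0874 zmean 0.0874
wrist near 8322 slope rad 0.016 z@hinge 0.0869 zmean 0.0874
wrist far 1656 slope rad -0.0 z@hinge 0.0875 zmean 0.0875
top left 654 slope rad 0.028 z@hinge 0.0868 zmean 0.0876
top right 643 slope rad 0.004 z@hinge 0.088 zmean 0.0881
top near 1024 slope rad -0.009 z@hinge 0.0885 zmean 0.0881
top far 1197 slope rad -0.008 z@hinge 0.0884 zmean 0.0882
side left 418 slope rad 0.074 z@hinge 0.0853 zmean 0.0873
side right 310 slope rad -0.004 z@hinge 0.0882 zmean 0.0881
side near 666 slope rad 0.005 z@hinge 0.088 zmean 0.0882
side far 642 slope rad -0.007 z@hinge 0.0885 zmean 0.0883
top bung [([0.734, 0.372, 0.058], 0.62), ([0.596, 0.011, 0.053], 0.39)]
top beaker [([0.723, -0.029, 0.032], 0.56)]
top reagent [([0.437, -0.005, 0.087], 0.7)]
top jar0 []
top lid_handle [([0.597, 0.271, 0.083], 0.75)]
wrist bung [([0.591, 0.012, 0.049], 0.78)]
wrist beaker [([0.689, -0.045, 0.03], 0.45)]
wrist reagent [([0.578, 0.011, 0.001], 0.59), ([0.642, 0.151, 0.079], 0.47)]
wrist jar0 []
wrist lid_handle [([0.644, 0.155, 0.08], 0.56)]
side bung [([0.731, 0.38, 0.052], 0.82), ([0.597, 0.023, 0.044], 0.56)]
side beaker [([0.715, -0.01, 0.059], 0.57)]
side reagent [([0.441, 0.015, 0.07], 0.59), ([0.593, 0.022, 0.048], 0.42)]
side jar0 []
side lid_handle [([0.598, 0.282, 0.082], 0.64), ([0.595, 0.025, 0.049], 0.48), ([0.535, 0.292, 0.074], 0.43)]
```

View pics/fin_topc.png

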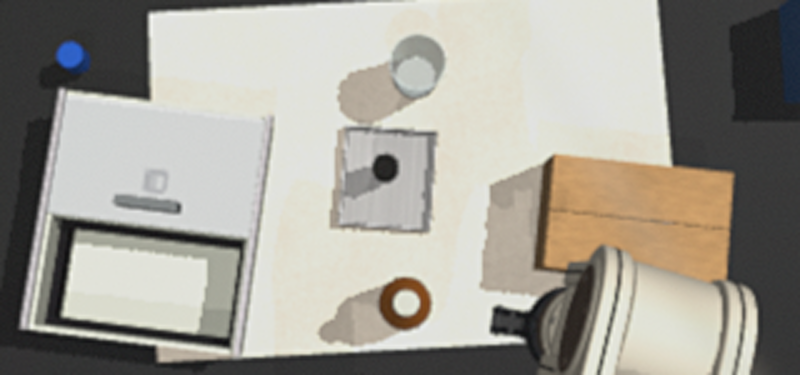

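View pics/fin_side.png

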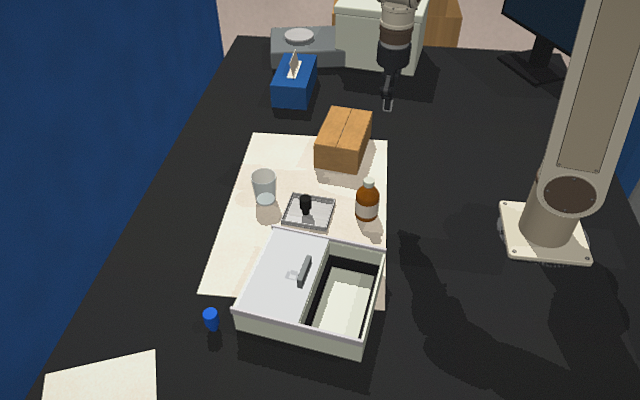

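```bash
python3 - <<'E'
from h import *
i=bot.camera_info("top");c=dict(T=i["cam_to_world"],f=200/np.tan(np.radians(i["vfov"]/2)),cx=i["cx"],cy=i["cy"])
w=atz(148/2.5+170,203/2.5+130,.11,c)[:2];print(w,np.linalg.norm(w-[.432,.290]))
st()
E
```

```text
[0.55434997 0.2699639 ] 0.1239796778965617
t60.6 tcp [ 0.4123 -0.1336  0.2411] rv [-169.8    0.2  179.9] F [ 0.2  1.  -0.3] w 0.0001 q [-0.31  0.1  -0.14  1.33 -0.   -0.13]
```

```bash
python3 -c "
from workcell import bot
print(bot.job_done())"
```

```text
the job is handed in; nothing more can be done
None
```

I handed the job in at about 60.6 s, and my last checks found every step done. No verdict was reported.

- **Bung:** I rocked it left, right, left and right in its port, with the top moving an estimated 6–8 mm each way. I pulled it straight out and left it standing in the tray, near the middle.
- **Lid:** I slid it back to its stop with about a 40 N reaction. The tool's travel gives about 0.130 m. The last top picture gave a rougher 0.124 m from the handle. Both are above the 0.115 m needed.
- **Jars:** all four stood upright in the carton when last seen. The last clear view of all four was before any flap was closed. I saw them only partly after that, and cannot see them now the carton is shut.
- **Flaps:** I closed the end flaps first, then the near and far ones, pressing each to its stop. In the final fits the long flaps read at most 0.02 rad from flat. The end flaps read 0.00 rad before the long flaps covered them. One reading stood out: 0.074 rad from the side camera near the left end, still under 0.12. There I think it was mostly seeing the long flaps.
- **Beaker, bottle and arm:** the beaker and bottle read within about 5 mm of their starting positions in the top picture. The arm was clear and touching nothing.

Some readings disagreed. The networks' `find_in` also offered the blue look-alike as the bung, with higher confidence in the top and side views, so I went by colour and place. The top camera read about 4 mm off in y compared with the wrist camera, so I used the wrist camera for the grasps.

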